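# Warm the honey jar for glazing

### The job

Get the honey ready for glazing on the warming plate: push the honey jar (the shorter of the two jars on its deck) gently along the deck until it stands wholly on the dark round heating disc, turn the flat ribbed dial with a fingertip resting on its face until it clicks in at heat three (pointer at the three-bar mark), and press the rocker switch on. Slide the jar with the outside of the fingers only, never squeeze or lift it, and leave the jam jar and everything else standing where it is.

Things in the scene. Friction and masses are not known exactly. Their poses are not given: they have to be found in the camera images.
- warmer: Low aluminium box, 250 mm deep (x), 340 wide (y), fixed; flat top 50 mm above the counter. Origin: centre of its underside; x to its back (away from the robot, up to 0.18 rad askew), y to its left. Front 120 mm: black control strip, dial right, rocker left. Behind: steel deck, x 0 to +116 mm, with a lip 9 mm high at back and sides (inner sides at y +-161 mm) and a bead 5 mm high in front.
- hot_spot (a point): Centre of the heating disc, on the deck's surface, 50 mm above the counter. The disc is a dark circle of 104 mm diameter in a thin trim ring, flush with the deck, in the middle of it; a jar stands on either side. In the warmer's frame: x +58 mm, y 0.
- dial_center (a point): Centre of the dial's face, on its upright axis; warmer's frame x -70, y -75 mm. Grey disc, 84 mm diameter; its flat, grippy face (radial ribs from 20 to 41 mm off the axis, smooth black hub inside) stands only 4 mm out of the panel, 54 mm above the counter, and does not sink. Press a fingertip on it about 30 mm off the axis with 6 N or more and sweep round. White pointer line from 9 to 41 mm.
- heat_dial (a joint): Angle of the dial, rad, growing clockwise seen from above. Clicks in at heat one 0, two 0.698, three 1.396, four 2.094; one to four white bars on the panel mark them: 60 and 20 degrees left, then 20 and 60 right of the warmer's +x. A sprung ball holds it: about 0.06 N m (2 N at 30 mm) gets it over; let go between clicks it falls into the nearer one. Starts at heat one or two.
- rocker (a joint): Angle of the rocker switch, rad: 0 off (front end down), 0.30 on (back end down). Past the middle it snaps over by itself and stays; about 4 N on its raised end moves it.
- rocker_on_end (a point): Point on top of the rocker's back end (white bar), 15 mm behind its pivot; press here straight down to switch on. The rocker is black, 44 mm long (along the warmer's x), 26 mm wide, in a grey frame, pivot at x -66, y +105 mm in the warmer's frame. Off, this point is about 7 mm over the panel (57 mm above the counter); it goes down about 4.5 mm.
- honey: Honey jar, the shorter jar on the deck: nearly round, 58 x 62 mm and 86 mm high with its lid, 0.25 to 0.5 kg. Origin: centre of its underside; z up. Starts on the deck about 105 mm to the left or right of the disc's centre.
- jam: Jam jar, the taller jar, 66 mm across and 100 mm high, on the other side of the disc. Origin: centre of its underside. Stays where it is.
- greenjuice_1: Green juice bottle, 41 mm across and 125 mm high, on the counter to the right. Origin: centre of its underside. Stays.
- greenjuice_2: Another such bottle beside it. Origin: centre of its underside. Stays.
- price_card: Small card stand, 45 x 88 x 68 mm high, on the counter to the right of the plate. Origin: centre of its underside. Stays.
- wood_dish: Round wooden dish, 111 mm across and 27 mm high, on the counter to the left. Origin: centre of its underside. Stays.
- spoon: Teaspoon, 132 x 26 x 9 mm, on the counter to the left. Origin: centre of its underside. Stays.
Mind the look-alikes: they are no part of the job. What is shaped like the honey but blue is not meant.

How it is judged (in metres and radians):
At the end, for the whole second after the job is handed in: The honey jar stands upright and at rest on the deck, its centre within 22 mm of the disc's centre (wholly on the disc); the dial rests in the click of heat three (1.28 to 1.52 rad); the rocker is on (over 0.24 rad) (horizontal distance between honey and hot_spot below 0.022 m and angle between honey's own z axis and vertical below 0.06 rad and linear speed of honey below 0.01 m/s and z of honey in the frame of warmer below 0.056 m and value of joint heat_dial between 1.28 and 1.52 rad and value of joint rocker above 0.24 rad); the robot touches nothing.
It fails at once if the honey jar is lifted off the deck (underside more than 10 mm above it) (z of honey in the frame of warmer above 0.06 m).
It fails at once if the honey jar is tipped by more than 17 degrees (angle between honey's own z axis and vertical above 0.3 rad).
It fails at once if the honey jar is squeezed or rammed by the fingers (over 20 N) (contact force between the fingers and honey above 20 N).
It fails at once if another thing is shifted by more than 25 mm (distance of any of jam, greenjuice_1, greenjuice_2, price_card, wood_dish, spoon from where it was at the start of the episode above 0.025 m).
It fails at once if a jar or bottle is knocked over (angle between any of jam, greenjuice_1, greenjuice_2's own z axis and vertical above 0.3 rad).
It also fails if it takes over 72 s, if anything falls off the work surface, if the arm or the gripper's body presses on something with over 40 N, if the wrist force passes 120 N, or if a joint passes its speed limit or range.

### The arm

A 6-joint arm with a two-finger parallel gripper is mounted at the origin on a cart in front of the work surface, level with it; the furniture and walls round the work are solid. World frame = base frame: x ahead of the robot, y to its left, z up, the work surface at z = 0. Lengths are in mm, angles in rad, forces in N, time in s.
With the tool pointing down it reaches from about 350 to 875 mm from the base axis. Payload 4.2 kg.
Tool frame: the origin (TCP) lies where the fingers leave the gripper's body, on its centre line; the fingertips stand 73 mm ahead of it and the grasp point (between the pads) lies 54 mm ahead of it; z points along the fingers, y is the direction in which the jaws open and shut (so a half turn about z gives the same grasp; the last joint's range is limited). The gripper opens to 85 mm and grips with 20 to 120 N. Pads are 22 mm wide; open, the fingers measure 114 mm over their backs; the gripper's body (76 mm by 85 mm) begins 54 mm behind the grasp point. The pads swing forward as they close: fully open they stand 13 mm farther back than shut.
Start: joints at [-0.888, 0.385, 0.008, 0, -1.194, -0.259], TCP at [257.03, -569.68, 303.912] pointing down, gripper open.
Joint ranges: [-3.14, 3.14], [-1.21, 2.06], [-1.07, 1.41], [-3.16, 2.05], [-2.99, -0.16], [-3.1, 3.1]. Speed limits (rad/s): [2.79, 2.79, 3.14, 3.14, 3.14, 3.14].

### API

Orientations are given as a unit quaternion [x, y, z, w].
In Python, from bench import arm gives the robot as it stands.
- The arm moves only by the tool apply_moves, never from a script. Its argument "increments" is a list that holds one entry, the list of rows, each a list of 7 numbers: the shift along the tool's x, y, z scaled (see below), then the turn, a rotation vector about the tool's x, y, z scaled (see below), then the gripper's target within -1 to 1 (fully open at 1, half-way at 0, shut at -1). A call has 1 to 10 rows; each row is the pose to reach, as a shift and turn from the pose commanded when the call began, along the tool's axes at that moment; what a row does not reach only later rows make up. The controller multiplies each number of a shift by 100 mm and each number of a turn by 0.5 rad. A row lasts 1/10 s, in which the tool goes at most 50 mm and 8.59 degrees, less where a joint would pass 70% of its speed; a pose out of reach is approached as far as the arm can. A call with a number of a shift or a turn outside -1 to 1 is refused whole. A call with a gripper value outside its range is refused whole. The fingers move at their own pace and stop on an object; the grip force is fixed at half the most. Time passes only in rows, so rows that repeat a pose let the fingers close. It gives the time, the measured TCP pose, the force and the opening at its end, in the units of the state.
- arm.read_state(): the state, without advancing time (a new reading comes with each control period).
- arm.get_image(name): name is "scene" or "top" or "wrist"; returns a dict with "img" (480x640x3 uint8, red, green, blue), "fx", "fy", "cx", "cy" (pixels), "k1" (the pictures are not rectified: a ray, as slopes to the right and down, at radius r is drawn at 1 + k1 r^2 times it, then the intrinsics apply), "pose" (4x4, takes a point from camera to world coordinates). Camera axes: x right, y up, looking along -z (the intrinsics and any distortion apply to the point x, -y, -z); pixel columns grow to the right and rows downward; lengths in mm; the calibration is good to about 2 mm. A picture is of the moment at which its call begins. There is no depth.
- arm.job_done(): hands the job in, once; it reports no verdict.
Trained networks look in a picture, given as the dict that the camera call returned (one of the last four; its "shot" number tells which), for a name from the list of things; names that differ only in an ending like _2 or _b are one class to them, and where a whole thing is asked for, a point or a joint stands for the part that bears it (a point fixed in the world has none). Each returns a list of dicts, best first, with "conf" (0 to 1); they miss things now and then, are a little off and sometimes report something else, mostly with a low value. They report only what shows in the picture. A call takes as long as a camera call. They do not tell look-alikes from the thing itself.
- arm.outline_of(label, picture): "pixels" (480x640 bool, what is visible of it) and "box" ([centre column, centre row, width, height] in pixels, round what is visible of it).
- arm.mark_of(label, picture): "at" ([column, row] in pixels: a listed point, or the origin of a listed thing).
The state is a dict: "clock": time; "joints": joint angles; "joint_vel": joint speeds; "joint_efforts": joint torques, N m; "position": TCP position; "ee_rot": TCP orientation; "contact_force": force on the tool from outside, world axes, zero at the start; "wrist_torque": the same for the moment, N m; "gripper_width": finger opening in mm.
Only numpy, scipy, OpenCV 4.12 (cv2) and the standard library are available. Lean on these libraries where they do the work, as an engineer would, in place of code of your own. Each camera call takes 0.05 s, during which the arm holds its last target.

## Working session

There is one attempt and no reset: what is moved stays moved. The work goes in short steps, Python scripts to look and compute and a tool call to move; the robot and the scene stay as the last step left them, time stands still between calls to the robot, and variables do not carry over. Pictures are saved under pics/ and viewed, and the job is handed in when it is done.

Besides the shell and the picture viewer there is one more tool, called after "Emit:" by a JSON object that holds its "method" and its "body", one argument or row to a line. apply_moves: Moves the arm, as the interface text tells. Shifts and turns lie within -1 to 1; 1 stands for 100 mm of shift or 0.5 rad of turn. Its arguments: {"type":"object","properties":{"increments":{"type":"array"}},"required":["increments"]}

```bash
ls; mkdir -p pics
python3 - <<'E'
from bench import arm
import cv2
s=arm.read_state(); print({k:(s[k]) for k in s})
for n in ("scene","top","wrist"):
    p=arm.get_image(n); cv2.imwrite(f"pics/{n}0.png",p["img"][:,:,::-1]); print(n,p["fx"],p["k1"],p["pose"])
E
```

```text
pics
{'clock': 0.0, 'joints': array([-8.88392629e-01,  3.85565526e-01,  6.59598451e-03, -4.94244918e-04,
       -1.19402257e+00, -2.58566834e-01]), 'joint_vel': array([-0.00038093,  0.00089654,  0.00021803,  0.00079712, -0.00218268,
       -0.0015582 ]), 'joint_efforts': array([ 3.52116958e-04, -3.92287910e+01,  1.88402420e+01,  4.18617949e+00,
       -4.55171263e-03,  1.26217884e-05]), 'position': array([ 256.85726028, -569.29690242,  302.80503329]), 'ee_rot': array([-2.10246533e-01,  9.77647757e-01,  1.08272729e-03, -2.92963179e-04]), 'contact_force': array([0.71934674, 0.28523593, 0.41616257]), 'wrist_torque': array([0.02090308, 0.00110354, 0.02713773]), 'gripper_width': 85.09444147525842}
scene 542.1525352892255 0.021303051079696295 [[-6.21368669e-01  5.91339780e-01 -5.14021636e-01 -1.46613911e+02]
 [-7.83295113e-01 -4.84486764e-01  3.89514237e-01  5.90903084e+02]
 [-1.87014159e-02  6.44662578e-01  7.64238456e-01  1.19678020e+03]
 [ 0.00000000e+00  0.00000000e+00  0.00000000e+00  1.00000000e+00]]
top 557.8809052382214 -0.15685614811113616 [[ 1.61516832e-02  9.96914952e-01 -7.68095198e-02  5.26786196e+02]
 [-9.99797603e-01  1.51812356e-02 -1.32016624e-02  7.10768760e+00]
 [-1.19948712e-02  7.70072028e-02  9.96958381e-01  1.28352357e+03]
 [ 0.00000000e+00  0.00000000e+00  0.00000000e+00  1.00000000e+00]]
wrist 339.50613652612634 0.007544666802543133 [[-4.10975436e-01 -8.77558618e-01 -2.46961664e-01  1.92595794e+02]
 [ 9.11641312e-01 -3.94699598e-01 -1.14552808e-01 -5.98568499e+02]
 [ 3.05113496e-03 -2.72218845e-01  9.62230529e-01  3.72894489e+02]
 [ 0.00000000e+00  0.00000000e+00  0.00000000e+00  1.00000000e+00]]
```

View pics/scene0.png

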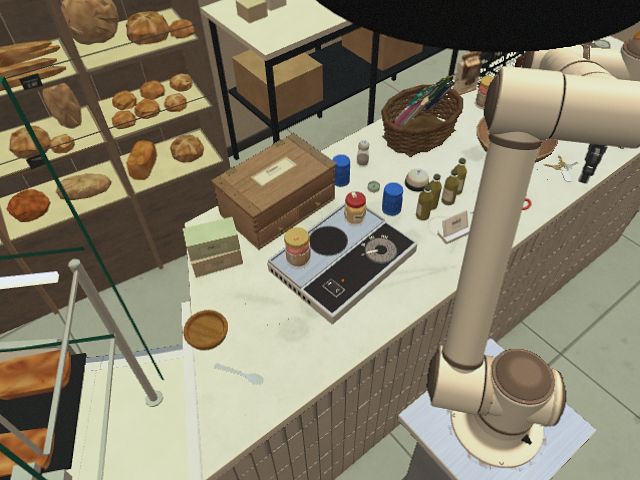

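View pics/top0.png

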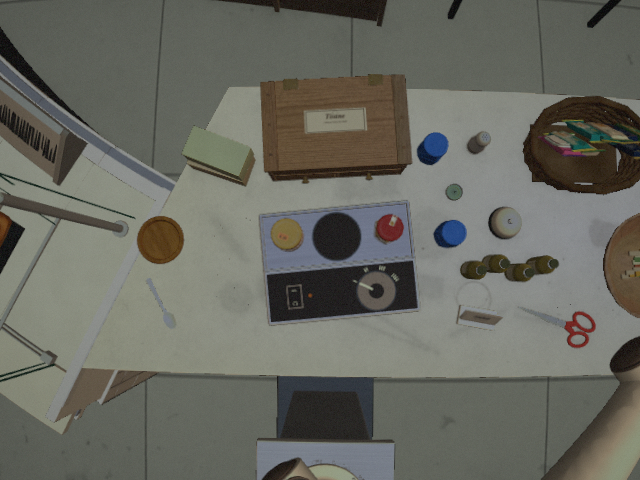

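The top picture shows the warmer, with a yellow-lidded jar on its left at (287,235), a red-lidded jar on its right at (390,228), the dial at (377,290) and the rocker at (294,296). There are blue look-alikes at (433,148) and (450,233). Next I'll run the networks and measure the heights.

```bash
cat > h.py <<'E'
import numpy as np, cv2
from bench import arm
def K(p): return np.array([[p["fx"],0,p["cx"]],[0,p["fy"],p["cy"]],[0,0,1.]])
def D(p): return np.array([p["k1"],0,0,0,0.])
def proj(p,X):
    T=np.linalg.inv(np.array(p["pose"])); X=np.atleast_2d(X).astype(float)
    c=X@T[:3,:3].T+T[:3,3]; c=c*[1,-1,-1]
    return cv2.projectPoints(c.reshape(-1,1,3),np.zeros(3),np.zeros(3),K(p),D(p))[0].reshape(-1,2)
def back(p,uv,z):
    uv=np.atleast_2d(uv).astype(float)
    n=cv2.undistortPoints(uv.reshape(-1,1,2),K(p),D(p)).reshape(-1,2)
    d=np.c_[n[:,0],-n[:,1],-np.ones(len(n))]; T=np.array(p["pose"])
    w=d@T[:3,:3].T; o=T[:3,3]
    return o+w*((z-o[2])/w[:,2])[:,None]
E
python3 - <<'E'
from h import *
np.set_printoptions(precision=1,suppress=True)
names={"hot_spot":50,"dial_center":54,"rocker_on_end":57,"honey":50,"jam":50,"warmer":0,"greenjuice_1":0,"price_card":0,"wood_dish":0,"spoon":0}
for c in ("top","scene"):
    p=arm.get_image(c)
    if c=="top": big=cv2.resize(p["img"][180:340,240:440],None,fx=4,fy=4,interpolation=cv2.INTER_CUBIC)
    else: big=cv2.resize(p["img"][160:330,250:450],None,fx=4,fy=4,interpolation=cv2.INTER_CUBIC)
    cv2.imwrite(f"pics/{c}1.png",cv2.resize(big[:,:,::-1],(800*3//4*4//3,big.shape[0])) if big.shape[0]<=600 else cv2.resize(big[:,:,::-1],(700,600)))
    for n,z in names.items():
        for m in arm.mark_of(n,p)[:4]: print(c,n,round(m["conf"],2),np.array(m["at"]),back(p,m["at"],z)[0])
    for n in ("honey","jam"):
        for m in arm.outline_of(n,p)[:3]: print(c,n,"box",round(m["conf"],2),np.array(m["box"]))
E
```

```text
top hot_spot 0.76 [337.1 238.2] [615.6 -19.   50. ]
top dial_center 0.68 [376.5 289. ] [ 504.7 -107.2   54. ]
top dial_center 0.64 [386.2 231. ] [ 633.  -127.5   54. ]
top rocker_on_end 0.61 [292.5 289.3] [501.2  77.4  57. ]
top honey 0.89 [385.  230.4] [ 634.6 -125.2   50. ]
top honey 0.83 [429.7 153.4] [ 810.9 -226.    50. ]
top honey 0.8 [445.5 235.1] [ 626.2 -260.9   50. ]
top jam 0.57 [289.4 240.6] [608.7  86.7  50. ]
top warmer 0.89 [338.9 260.9] [567.  -24.9   0. ]
top greenjuice_1 0.79 [487.5 261. ] [ 571.3 -371.2    0. ]
top greenjuice_1 0.58 [466.1 270. ] [ 549.9 -320.3    0. ]
top price_card 0.97 [471.8 312.3] [ 452.2 -334.2    0. ]
top wood_dish 0.78 [161.9 236.9] [615.9 390.    0. ]
top spoon 0.74 [162.4 300.7] [467. 384.   0.]
top honey box 0.76 [433.4 146.9  33.5  30.5]
top honey box 0.75 [448.9 234.8  33.   23.3]
top honey box 0.71 [388.2 228.6  29.2  31.6]
top jam box 0.8 [287.  235.7  29.6  25.2]
top jam box 0.42 [339.2 263.7 163.7 124.6]
scene hot_spot 0.73 [325.1 236.3] [635.6 -18.6  50. ]
scene hot_spot 0.31 [205.4 333.1] [577.4 401.9  50. ]
scene dial_center 0.69 [381.3 246.2] [ 507.5 -112.9   54. ]
scene rocker_on_end 0.67 [326.1 283.4] [503.6  83.9  57. ]
scene honey 0.84 [351.2 218. ] [ 642.3 -120.1   50. ]
scene honey 0.57 [340.9 178.8] [ 786.9 -202.1   50. ]
scene jam 0.6 [296.8 260.1] [617.9  93.6  50. ]
scene warmer 0.61 [344.9 263.8] [555.4 -24.4   0. ]
scene greenjuice_1 0.83 [420.2 216.2] [ 551.1 -315.4    0. ]
scene greenjuice_1 0.64 [429.9 205.1] [ 565.2 -371.     0. ]
scene price_card 0.88 [451.8 233.6] [ 444.1 -336.7    0. ]
scene wood_dish 0.72 [204.5 333.6] [609.2 396.1   0. ]
scene spoon 0.67 [237.1 373.5] [463.7 391.5   0. ]
scene honey box 0.82 [341.8 170.6  13.   34. ]
scene honey box 0.7 [393.4 197.9  24.6  37.7]
scene honey box 0.57 [354.  208.3  24.3  34.2]
scene jam box 0.59 [297.4 247.1  28.9  46.9]
```

View pics/top1.png

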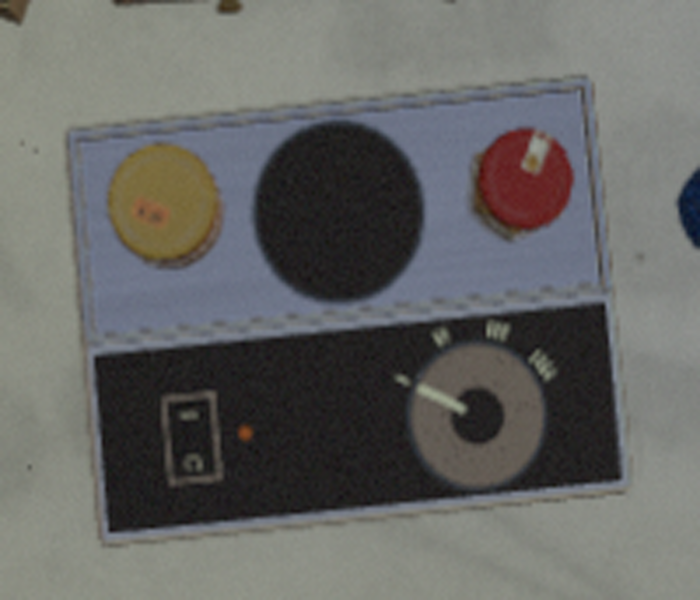

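View pics/scene1.png

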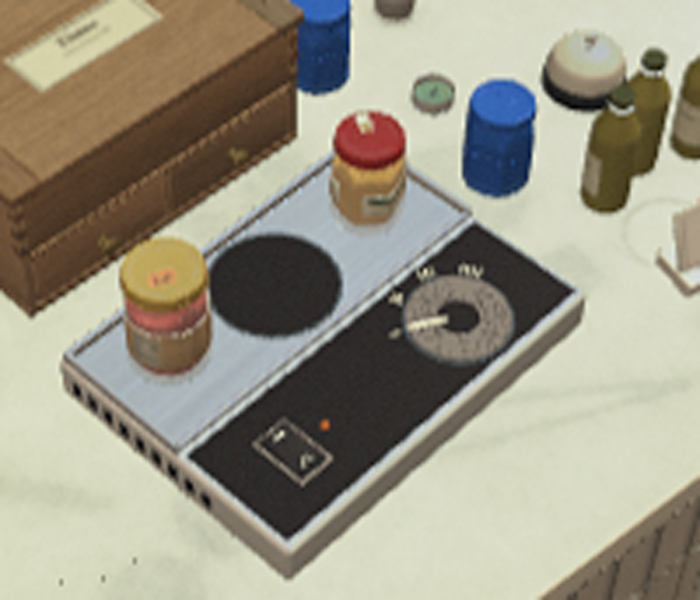

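The red-lidded amber jar at top (390,228) is visibly shorter than the yellow-lidded one at (287,235). Two blue jars, at (433,148) and (450,233), share its shape. Next I'll fit the warmer's pose and measure both jar heights.

```bash
cat > fit.py <<'E'
from h import *
from scipy.optimize import least_squares
np.set_printoptions(precision=1,suppress=True)
def W(q,L):
    L=np.atleast_2d(L).astype(float); c,s=np.cos(q[2]),np.sin(q[2])
    return np.c_[q[0]+c*L[:,0]-s*L[:,1],q[1]+s*L[:,0]+c*L[:,1],L[:,2]]
if __name__=="__main__":
    T=arm.get_image("top"); S=arm.get_image("scene")
    tc=lambda u,v:(240+u/3.5,180+v/3.75); sc=lambda u,v:(250+u/3.5,160+v/3.529)
    L=[(-125,-170,50),(-125,170,50),(125,170,59),(125,-170,59),(58,0,50),(-70,-75,54)]
    ut=[tc(630,485),tc(104,540),tc(68,130),tc(592,76),tc(339,211),tc(476,416)]
    us=[sc(583,297),sc(290,538),sc(65,360),None,sc(273,284),sc(461,316)]
    def res(q,which):
        r=[]
        for cam,u in ((T,ut),(S,us)):
            if which not in ("b","t" if cam is T else "s"):continue
            P=proj(cam,W(q,L))
            for a,b in zip(P,u):
                if b is not None: r+=list(a-np.array(b))
        return np.array(r)
    for w in "tsb":
        f=least_squares(res,[567,-25,.1],args=(w,),loss="soft_l1"); print(w,f.x[:2],round(f.x[2],4),res(f.x,w))
    q=f.x; np.save("q.npy",q)
    # jar measures: red lid and yellow lid colours
    for cam,n in ((T,"t"),(S,"s")):
        hsv=cv2.cvtColor(cam["img"],cv2.COLOR_RGB2HSV)
        red=(((hsv[:,:,0]<6)|(hsv[:,:,0]>174))&(hsv[:,:,1]>150)&(hsv[:,:,2]>70)).astype(np.uint8)
        k,lab,st,ce=cv2.connectedComponentsWithStats(red)
        for i in range(1,k):
            if st[i,4]>60: print(n,"red",st[i],ce[i], back(cam,ce[i],136)[0])
    # overlay
    for cam,n in ((T,"t"),(S,"s")):
        im=cam["img"].copy()
        a=np.linspace(0,2*np.pi,40)
        sets=[W(q,[(58+52*np.cos(t),52*np.sin(t),50) for t in a]),W(q,[(-70+42*np.cos(t),-75+42*np.sin(t),54) for t in a]),
          W(q,[(-125,-170,50),(-125,170,50),(125,170,59),(125,-170,59),(-125,-170,50)]),W(q,[(-88,92,50),(-88,118,50),(-44,118,50),(-44,92,50),(-88,92,50)])]
        big=cv2.resize(im,None,fx=4,fy=4,interpolation=cv2.INTER_CUBIC)
        for s in sets: cv2.polylines(big,[np.int32(proj(cam,s)*4+1.5)],False,(0,255,0),1)
        b=big[4*185:4*335,4*250:4*430] if n=="t" else big[4*180:4*330,4*260:4*425]
        cv2.imwrite(f"pics/ov_{n}.png",b[:,:,::-1])
E
python3 fit.py
```

```text
t [562.2 -24.7] 0.1124 [ 1.4  1.8 -1.6  2.2 -2.  -1.2  0.9 -1.6 -0.1  0.1  0.4 -0.3]
s [559.5 -21.8] 0.1164 [ 2.3 -2.   0.2  5.1 -2.5 -1.8  0.3  0.3 -0.5  0.1]
b [561.6 -24.1] 0.1128 [ 1.2  2.  -1.9  2.4 -2.3 -1.   0.6 -1.4 -0.4  0.3  0.2 -0.   2.4 -2.7
  0.1  4.  -2.3 -3.   0.5 -0.5 -0.4 -0.7]
t red [377 215  26  26 383] [389.6 228.3] [ 631.6 -125.5  136. ]
t red [565 312  30  35 336] [578.1 329. ] [ 424.7 -530.4  136. ]
s red [346 192  20  16 213] [355.5 200.1] [ 626.5 -119.1  136. ]
```

```bash
python3 -c "
import cv2,numpy as np
a=cv2.imread('pics/ov_t.png');b=cv2.imread('pics/ov_s.png');print(a.shape,b.shape)"
```

```text
(600, 720, 3) (600, 660, 3)
```

View pics/ov_t.png

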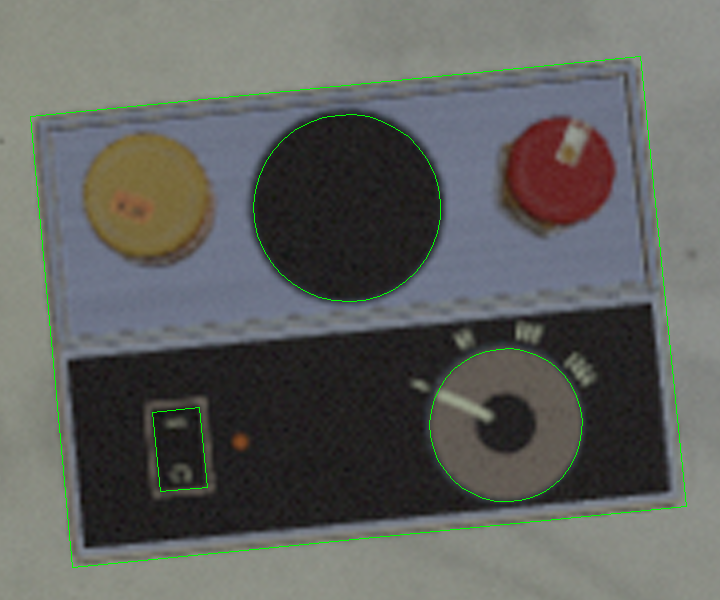

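View pics/ov_s.png

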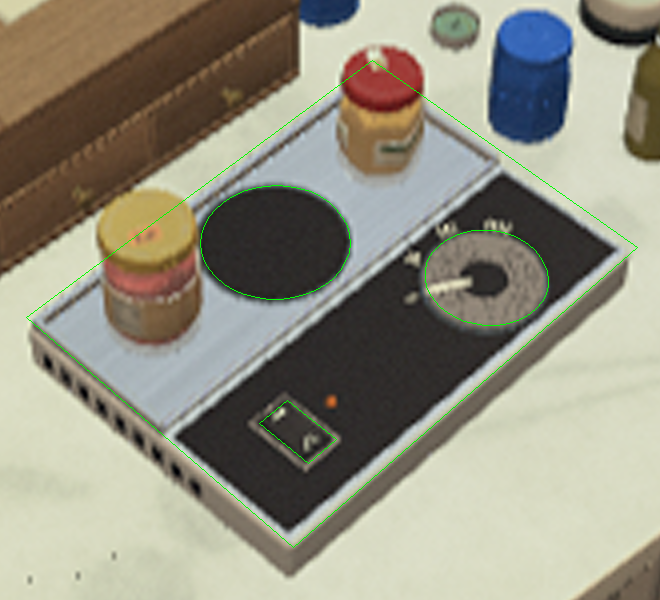

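Run:
```python
from fit import *
T=arm.get_image("top"); S=arm.get_image("scene"); q=np.load("q.npy")
def ray(p,uv):
    a=back(p,uv,0)[0];o=np.array(p["pose"])[:3,3];d=a-o;return o,d/np.linalg.norm(d)
def tri(a,b):
    o1,d1=ray(T,a);o2,d2=ray(S,b)
    M=np.c_[d1,-d2];s=np.linalg.lstsq(M,o2-o1,rcond=None)[0]
    x,y=o1+s[0]*d1,o2+s[1]*d2;return (x+y)/2,np.linalg.norm(x-y)
c,s=np.cos(q[2]),np.sin(q[2])
def loc(X): d=X[:2]-q[:2]; return np.array([c*d[0]+s*d[1],-s*d[0]+c*d[1]])
t=lambda u,v:(250+u/4,185+v/4); sc=lambda u,v:(260+u/4,180+v/4)
# top-of-lid ellipse centres
for n,a,b,z in (("honey",t(559,171),sc(383,73),136),("jam",t(147,193),sc(148,215),150)):
    X,e=tri(a,b); print(n,X,e,"local",loc(X)); 
    for p,u in((T,a),(S,b)): Y=back(p,u,z)[0]; print("  at z",Y,loc(Y))
for n,L in (("hot",(58,0,50)),("dial",(-70,-75,54)),("rock",(-51,105,57))): print(n,W(q,L))
```

```text
honey [ 633.  -126.   133.6] 0.16301112454550018 local [  59.5 -109.3]
  at z [ 632.8 -125.8  136. ] [  59.3 -109.1]
  at z [ 631.3 -124.4  136. ] [  58.  -107.5]
jam [617.1  86.1 153.3] 1.103323189133312 local [ 67.6 103.3]
  at z [617.   85.9 150. ] [ 67.4 103.1]
  at z [619.9  84.9 150. ] [ 70.2 101.8]
hot [[619.2 -17.6  50. ]]
dial [[ 500.5 -106.5   54. ]]
rock [[499.1  74.5  57. ]]
```

```bash
cat > plan.py <<'E'
from fit import *
from scipy.spatial.transform import Rotation as Rn, Slerp
q=np.load("q.npy")
RW=Rn.from_euler("z",q[2])
def goal(tip,tilt=0.,ydir=(-1,0,0),push=(0,1,0),tl=73.):
    """tool z = down tilted toward push (local), tool y along ydir (local)"""
    z=np.array([0,0,-1.])*np.cos(tilt)+np.array(push,float)*np.sin(tilt)
    y=np.array(ydir,float); y-=z*(y@z); y/=np.linalg.norm(y); x=np.cross(y,z)
    R=RW*Rn.from_matrix(np.c_[x,y,z]); p=W(q,[tip])[0]-tl*R.apply([0,0,1]); return p,R
def cur():
    s=arm.read_state(); return s["position"],Rn.from_quat(s["ee_rot"]),s
def rel(p0,R0,p,R):
    return np.r_[R0.inv().apply(p-p0)/100,(R0.inv()*R).as_rotvec()/.5]
def seq(p,R):
    p0,R0,_=cur(); d=rel(p0,R0,p,R); n=int(np.ceil(max(abs(d).max(),1)-1e-6))
    sl=Slerp([0,1],Rn.concatenate([R0,R])); P=p0;Q=R0
    for i in range(n):
        a=(i+1)/n; pn=p0+a*(p-p0); Rnn=sl(a); print(i+1,"/",n,np.round(rel(P,Q,pn,Rnn),3).tolist()); P,Q=pn,Rnn
def where(tl=73.):
    p,R,s=cur(); t=p+tl*R.apply([0,0,1]); l=RW.inv().apply(t-[q[0],q[1],0]); 
    print("clock",round(s["clock"],2),"tcp",p,"tip local",l,"F",s["contact_force"],"w",round(s["gripper_width"],1),"j",np.round(s["joints"],2)); return l
E
python3 - <<'E'
from plan import *
where()
p,R=goal((59,-168,210),0.2); print(p); seq(p,R)
E
```

```text
clock 1.65 tcp [ 257.  -569.7  303.9] tip local [-364.1 -507.8  230.9] F [-0.2  0.5 -0.2] w 85.4 j [-0.9  0.4  0.  -0.  -1.2 -0.3]
[ 640.8 -198.8  281.5]
1 / 6 [-0.837, 0.3, 0.037, -0.042, -0.058, -0.418]
2 / 6 [-0.88, 0.119, 0.067, -0.042, -0.058, -0.418]
3 / 6 [-0.883, -0.068, 0.093, -0.042, -0.058, -0.418]
4 / 6 [-0.846, -0.251, 0.114, -0.042, -0.058, -0.418]
5 / 6 [-0.772, -0.424, 0.13, -0.042, -0.058, -0.418]
6 / 6 [-0.663, -0.577, 0.141, -0.042, -0.058, -0.418]
```

Emit:
{"method": "apply_moves", "body": {
  "increments": [
    [[-0.42,0.15,0.02,-0.02,-0.03,-0.21,-0.05],[-0.84,0.3,0.04,-0.04,-0.06,-0.42,-0.05],[-0.84,0.3,0.04,-0.04,-0.06,-0.42,-0.05]]
  ]
}}

```text
clock: 1.95
position: [323.9, -505.4, 299.9]
ee_rot: [-0.314, 0.949, 0.013, 0.013]
contact_force: [-0.7, -0.4, -0.6]
gripper_width: 43.6
```

Emit:
{"method": "apply_moves", "body": {
  "increments": [
    [[-0.44,0.06,0.03,-0.02,-0.03,-0.21,-0.05],[-0.88,0.12,0.07,-0.04,-0.06,-0.42,-0.05],[-0.88,0.12,0.07,-0.04,-0.06,-0.42,-0.05]]
  ]
}}

```text
clock: 2.25
position: [387.8, -443.5, 295.8]
ee_rot: [-0.412, 0.911, 0.026, 0.025]
contact_force: [-0.4, 0.6, 0.3]
gripper_width: 40.6
```

Emit:
{"method": "apply_moves", "body": {
  "increments": [
    [[-0.44,-0.03,0.05,-0.02,-0.03,-0.21,-0.05],[-0.88,-0.07,0.09,-0.04,-0.06,-0.42,-0.05],[-0.88,-0.07,0.09,-0.04,-0.06,-0.42,-0.05]]
  ]
}}

```text
clock: 2.55
position: [451.5, -382.4, 292.4]
ee_rot: [-0.504, 0.862, 0.038, 0.037]
contact_force: [-0.7, 0.1, 0.1]
gripper_width: 40.6
```

Emit:
{"method": "apply_moves", "body": {
  "increments": [
    [[-0.42,-0.13,0.06,-0.02,-0.03,-0.21,-0.05],[-0.85,-0.25,0.11,-0.04,-0.06,-0.42,-0.05],[-0.85,-0.25,0.11,-0.04,-0.06,-0.42,-0.05]]
  ]
}}

```text
clock: 2.85
position: [515.3, -320.2, 289.2]
ee_rot: [-0.591, 0.803, 0.05, 0.049]
contact_force: [0.0, -0.9, 1.1]
gripper_width: 40.2
```

Run:
```python
from plan import *
where()
p,R=goal((59,-168,210),0.2); print(p); seq(p,R)
```

```text
clock 2.85 tcp [ 515.3 -320.2  289.2] tip local [ -76.8 -279.1  216.9] F [ 0.  -0.9  1.1] w 40.2 j [-0.3  0.4  0.  -0.1 -1.2  0.1]
[ 640.8 -198.8  281.5]
1 / 2 [-0.754, -0.421, 0.134, -0.047, -0.056, -0.411]
2 / 2 [-0.648, -0.569, 0.142, -0.047, -0.056, -0.411]
```

Emit:
{"method": "apply_moves", "body": {
  "increments": [
    [[-0.38,-0.21,0.06,-0.02,-0.03,-0.2,-0.05],[-0.75,-0.42,0.13,-0.05,-0.06,-0.41,-0.05],[-0.75,-0.42,0.13,-0.05,-0.06,-0.41,-0.05]]
  ]
}}

```text
clock: 3.15
position: [577.9, -260.4, 285.1]
ee_rot: [-0.67, 0.737, 0.064, 0.058]
contact_force: [-0.0, 0.1, -0.6]
gripper_width: 40.6
```

Emit:
{"method": "apply_moves", "body": {
  "increments": [
    [[-0.32,-0.28,0.07,-0.02,-0.03,-0.2,-0.05],[-0.65,-0.57,0.14,-0.05,-0.06,-0.41,-0.05],[-0.65,-0.57,0.14,-0.05,-0.06,-0.41,-0.05],[-0.65,-0.57,0.14,-0.05,-0.06,-0.41,-0.05]]
  ]
}}

```text
clock: 3.55
position: [638.6, -202.1, 281.9]
ee_rot: [0.74, -0.665, -0.077, -0.067]
contact_force: [-0.2, 0.1, -1.1]
gripper_width: 40.3
```

Run:
```python
from plan import *
where()
w=arm.get_image("wrist"); cv2.imwrite("pics/w1.png",w["img"][:,:,::-1])
t=arm.get_image("top"); cv2.imwrite("pics/t1.png",cv2.resize(t["img"][150:350,240:500],None,fx=3,fy=3)[:,:,::-1][:600,:780])
p,R=goal((59,-168,76),0.2); print(p); seq(p,R)
```

```text
clock 3.55 tcp [ 638.6 -202.1  281.9] tip local [  56.2 -170.8  210.4] F [-0.2  0.1 -1.1] w 40.3 j [-0.1  0.5  0.2 -0.2 -1.3  0.3]
[ 640.8 -198.8  147.5]
1 / 2 [0.118, -0.019, 0.665, 0.002, 0.004, -0.007]
2 / 2 [0.117, -0.018, 0.666, 0.002, 0.004, -0.007]
```

View pics/w1.png

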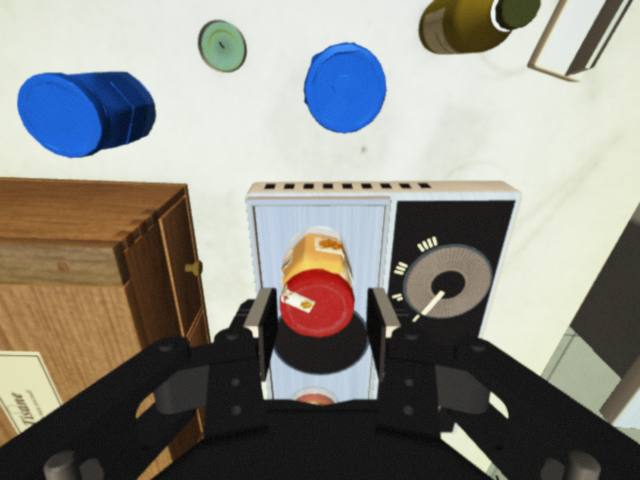

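View pics/t1.png

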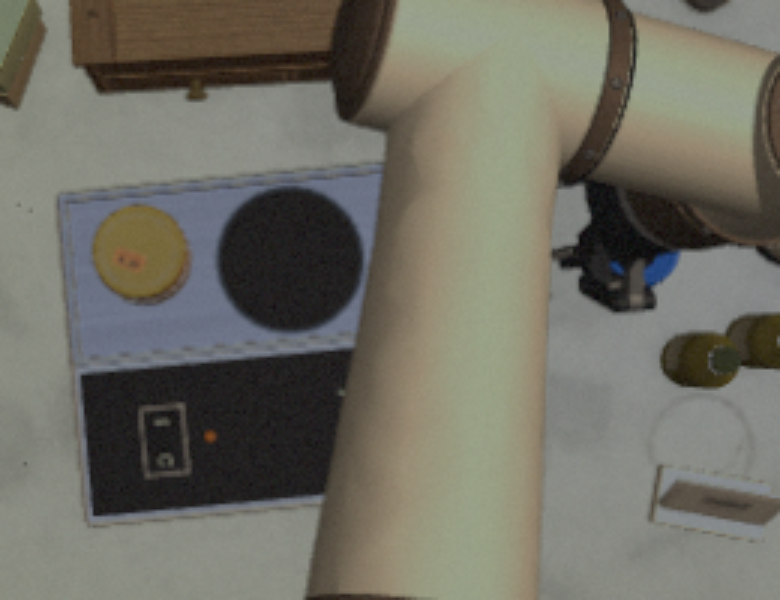

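The honey's red lid at (318,300) lies midway between the fingers at (262,330) and (380,330). The dial pointer shows at (425,305), at the one-bar mark. I'll go down behind the jar.

Emit:
{"method": "apply_moves", "body": {
  "increments": [
    [[0.06,-0.01,0.33,0,0,-0.01,-0.05],[0.12,-0.02,0.66,0,0,-0.01,-0.05],[0.12,-0.02,0.66,0,0,-0.01,-0.05]]
  ]
}}

```text
clock: 3.95
position: [637.1, -200.2, 210.7]
ee_rot: [0.741, -0.664, -0.081, -0.065]
contact_force: [0.1, -0.0, -1.3]
gripper_width: 40.4
```

Emit:
{"method": "apply_moves", "body": {
  "increments": [
    [[0.06,-0.01,0.33,0,0,-0.01,-0.05],[0.12,-0.02,0.66,0,0,-0.01,-0.05],[0.12,-0.02,0.66,0,0,-0.01,-0.05],[0.12,-0.02,0.66,0,0,-0.01,-0.05]]
  ]
}}

```text
clock: 4.35
position: [642.5, -198.9, 150.2]
ee_rot: [0.744, -0.661, -0.075, -0.067]
contact_force: [0.4, 0.0, 0.1]
gripper_width: 41.2
```

Run:
```python
from plan import *
where()
w=arm.get_image("wrist"); cv2.imwrite("pics/w2.png",w["img"][:,:,::-1])
t=arm.get_image("scene"); cv2.imwrite("pics/s2.png",cv2.resize(t["img"][130:330,240:480],None,fx=3,fy=3)[:,:,::-1][:600,:780])
```

```text
clock 4.35 tcp [ 642.5 -198.9  150.2] tip local [  60.7 -168.1   78.7] F [0.4 0.  0.1] w 41.2 j [-0.1  0.6  0.1 -0.2 -1.1  0.4]
```

View pics/w2.png

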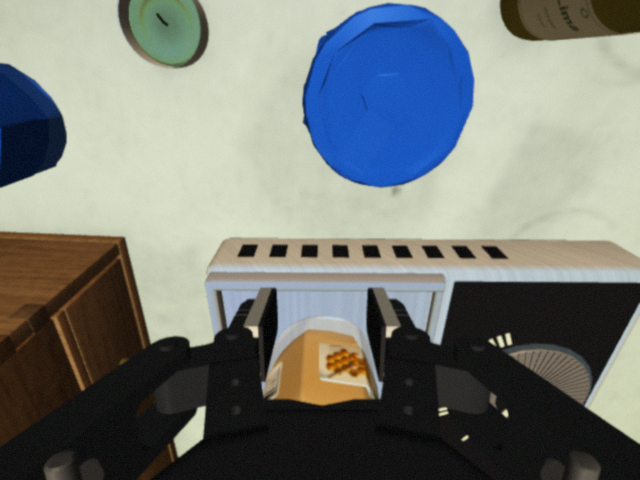

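View pics/s2.png

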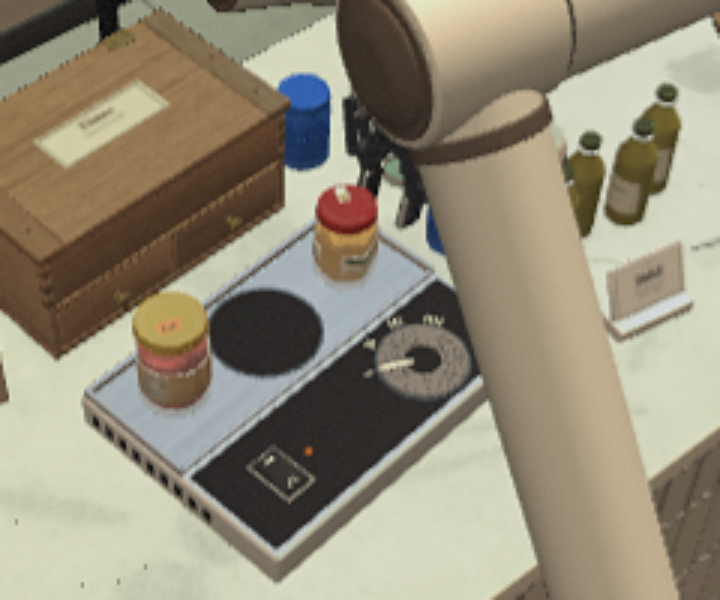

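Run:
```python
from plan import *
where()
p,R=goal((58.5,-148,76),0.2); print(p); seq(p,R)
```

```text
clock 4.45 tcp [ 643.4 -198.6  151.7] tip local [  61.9 -168.    80.2] F [1.2 0.7 0.1] w 40.7 j [-0.1  0.6  0.1 -0.2 -1.1  0.4]
[ 638.  -179.   147.5]
1 / 1 [-0.189, 0.03, 0.081, -0.006, 0.004, 0.012]
```

Emit:
{"method": "apply_moves", "body": {
  "increments": [
    [[-0.03,0.01,0.02,0,0,0,-0.05],[-0.06,0.02,0.03,0,0,0,-0.05],[-0.09,0.03,0.04,0,0,0,-0.05],[-0.12,0.03,0.05,0,0,0.01,-0.05],[-0.14,0.03,0.06,0,0,0.01,-0.05],[-0.16,0.03,0.07,0,0,0.01,-0.05],[-0.18,0.03,0.08,0,0,0.01,-0.05],[-0.19,0.03,0.08,0,0,0.01,-0.05]]
  ]
}}

```text
clock: 5.25
position: [636.7, -177.7, 144.2]
ee_rot: [0.742, -0.662, -0.077, -0.067]
contact_force: [0.2, -0.1, -0.7]
gripper_width: 40.7
```

Run:
```python
from plan import *
where()
w=arm.get_image("wrist"); cv2.imwrite("pics/w3.png",w["img"][:,:,::-1])
where()
p,R=goal((58.5,-128,76),0.2); print(p); seq(p,R)
```

```text
clock 5.25 tcp [ 636.7 -177.7  144.2] tip local [  57.2 -146.3   72.7] F [ 0.2 -0.1 -0.7] w 40.7 j [-0.1  0.6  0.1 -0.2 -1.1  0.3]
clock 5.3 tcp [ 636.8 -177.7  144.3] tip local [  57.3 -146.3   72.8] F [-0.1  0.1 -0.5] w 40.7 j [-0.1  0.6  0.1 -0.2 -1.1  0.3]
[ 635.8 -159.1  147.5]
1 / 1 [-0.189, -0.011, 0.006, 0.003, 0.009, 0.001]
```

View pics/w3.png

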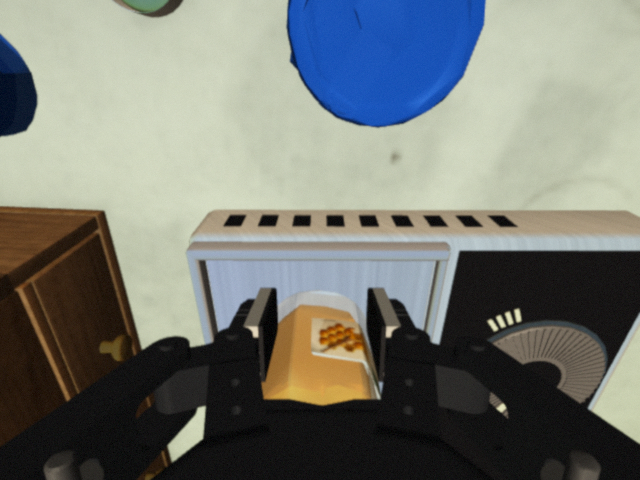

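Emit:
{"method": "apply_moves", "body": {
  "increments": [
    [[-0.02,0,0,0,0,0,-0.05],[-0.04,0,0,0,0,0,-0.05],[-0.06,0,0,0,0,0,-0.05],[-0.08,0,0,0,0,0,-0.05],[-0.1,-0.01,0,0,0,0,-0.05],[-0.12,-0.01,0,0,0,0,-0.05],[-0.14,-0.01,0,0,0,0,-0.05],[-0.16,-0.01,0,0,0,0,-0.05],[-0.18,-0.01,0.01,0,0,0,-0.05]]
  ]
}}

```text
clock: 6.2
position: [635.7, -160.2, 147.3]
ee_rot: [0.742, -0.662, -0.076, -0.067]
contact_force: [-0.4, -1.0, 1.2]
gripper_width: 40.7
```

Run:
```python
from plan import *
where()
w=arm.get_image("wrist"); cv2.imwrite("pics/w4.png",w["img"][:,:,::-1])
t=arm.get_image("scene"); cv2.imwrite("pics/s4.png",cv2.resize(t["img"][130:330,240:480],None,fx=3,fy=3)[:,:,::-1][:600,:780])
where()
p,R=goal((58.5,-100,76),0.2); print(p); seq(p,R)
```

```text
clock 6.2 tcp [ 635.7 -160.2  147.3] tip local [  58.2 -128.8   75.8] F [-0.4 -1.   1.2] w 40.7 j [-0.1  0.6  0.  -0.2 -1.1  0.3]
clock 6.3 tcp [ 635.6 -159.9  147. ] tip local [  58.1 -128.5   75.5] F [ 0.5 -1.4 -0. ] w 40.5 j [-0.1  0.6  0.  -0.2 -1.1  0.3]
[ 632.6 -131.3  147.5]
1 / 1 [-0.283, -0.003, 0.053, 0.004, 0.009, 0.001]
```

View pics/w4.png

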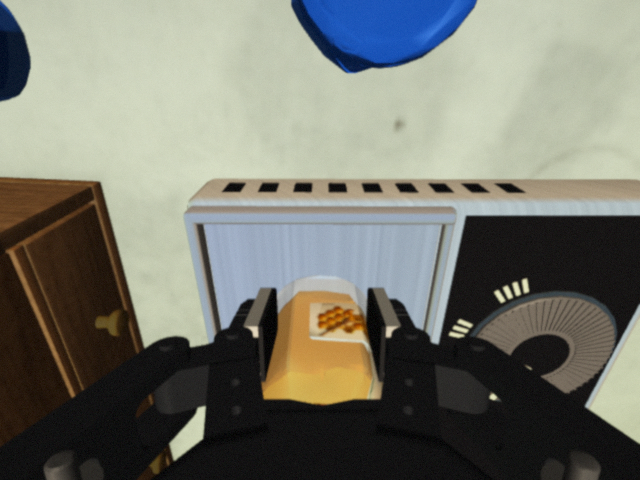

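View pics/s4.png

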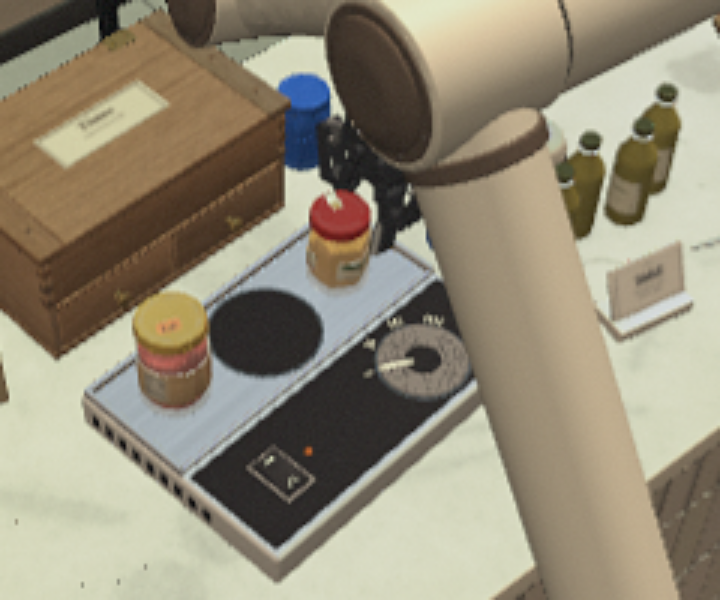

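Emit:
{"method": "apply_moves", "body": {
  "increments": [
    [[-0.02,0,0.01,0,0,0,-0.05],[-0.05,0,0.01,0,0,0,-0.05],[-0.08,0,0.02,0,0,0,-0.05],[-0.11,0,0.02,0,0,0,-0.05],[-0.14,0,0.03,0,0,0,-0.05],[-0.17,0,0.03,0,0,0,-0.05],[-0.2,0,0.04,0,0,0,-0.05],[-0.23,0,0.04,0,0,0,-0.05],[-0.26,0,0.05,0,0,0,-0.05],[-0.28,0,0.05,0,0,0,-0.05]]
  ]
}}

```text
clock: 7.3
position: [632.5, -131.6, 147.8]
ee_rot: [0.742, -0.662, -0.077, -0.067]
contact_force: [-0.9, -1.9, -0.1]
gripper_width: 40.4
```

```bash
cat > lid.py <<'E'
from plan import *
def lid(cam="scene",tag=None):
    p=arm.get_image(cam); hsv=cv2.cvtColor(p["img"],cv2.COLOR_RGB2HSV)
    red=(((hsv[:,:,0]<6)|(hsv[:,:,0]>174))&(hsv[:,:,1]>150)&(hsv[:,:,2]>60)).astype(np.uint8)
    red[:, :240]=0; red[:,460:]=0
    red=cv2.morphologyEx(red,cv2.MORPH_CLOSE,np.ones((7,7),np.uint8))
    k,lab,st,ce=cv2.connectedComponentsWithStats(red)
    i=1+np.argmax(st[1:,4]); X=back(p,ce[i],130)[0]; l=RW.inv().apply(X-[q[0],q[1],0])
    print(cam,"lid",st[i],ce[i],"local",l)
    if tag: cv2.imwrite(tag,cv2.resize(p["img"][130:330,240:480],None,fx=3,fy=3)[:,:,::-1])
    return l
E
python3 - <<'E'
from lid import *
where()
lid("scene","pics/s5.png"); lid("top")
where()
p,R=goal((58.5,-72,76),0.2); print(p); seq(p,R)
E
```

```text
clock 7.3 tcp [ 632.5 -131.6  147.8] tip local [  58.3 -100.    76.4] F [-0.9 -1.9 -0.1] w 40.4 j [-0.   0.6  0.  -0.2 -1.   0.3]
scene lid [336 198  20  18 269] [345.6 207.1] local [ 58.8 -68.  130. ]
top lid [370 225  14  19 188] [376.  233.6] local [ 50.4 -80.  130. ]
clock 7.4 tcp [ 632.5 -131.5  147.9] tip local [ 58.3 -99.9  76.4] F [ 1.2 -0.8 -1. ] w 40.6 j [-0.   0.6  0.  -0.2 -1.   0.3]
[ 629.5 -103.5  147.5]
1 / 1 [-0.275, -0.001, 0.061, 0.003, 0.009, 0.001]
```

View pics/s5.png

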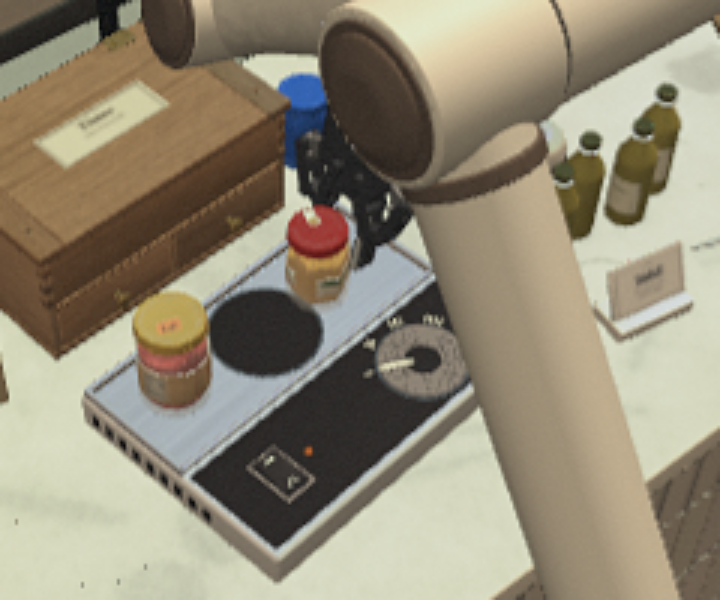

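Emit:
{"method": "apply_moves", "body": {
  "increments": [
    [[-0.02,0,0.01,0,0,0,-0.05],[-0.05,0,0.01,0,0,0,-0.05],[-0.08,0,0.02,0,0,0,-0.05],[-0.11,0,0.02,0,0,0,-0.05],[-0.14,0,0.03,0,0,0,-0.05],[-0.17,0,0.03,0,0,0,-0.05],[-0.2,0,0.04,0,0,0,-0.05],[-0.23,0,0.05,0,0,0,-0.05],[-0.26,0,0.06,0,0,0,-0.05],[-0.28,0,0.06,0,0,0,-0.05]]
  ]
}}

```text
clock: 8.4
position: [629.2, -103.1, 147.5]
ee_rot: [0.742, -0.662, -0.077, -0.067]
contact_force: [0.6, -2.0, -0.5]
gripper_width: 40.3
```

Emit:
{"method": "apply_moves", "body": {
  "increments": [
    [[-0.02,0,0.01,0,0,0,-0.05],[-0.05,0,0.01,0,0,0,-0.05],[-0.08,0,0.02,0,0,0,-0.05],[-0.11,0,0.02,0,0,0,-0.05],[-0.14,0,0.03,0,0,0,-0.05],[-0.17,0,0.03,0,0,0,-0.05],[-0.2,0,0.04,0,0,0,-0.05],[-0.23,0,0.05,0,0,0,-0.05],[-0.26,0,0.05,0,0,0,-0.05],[-0.26,0,0.05,0,0,0,-0.05]]
  ]
}}

```text
clock: 9.4
position: [626.2, -76.6, 148.1]
ee_rot: [0.742, -0.662, -0.077, -0.067]
contact_force: [-0.7, -1.2, -0.4]
gripper_width: 40.5
```

Run:
```python
from lid import *
where()
lid("scene","pics/s6.png"); lid("top")
where()
p,R=goal((58.5,-33,76),0.2); print(p); seq(p,R)
```

```text
clock 9.4 tcp [626.2 -76.6 148.1] tip local [ 58.2 -44.7  76.6] F [-0.7 -1.2 -0.4] w 40.5 j [ 0.1  0.6 -0.1 -0.2 -1.   0.2]
scene lid [322 209  20  18 281] [331.4 217.9] local [ 58.7 -12.5 130. ]
top lid [336 233  22  13 215] [345.3 238.8] local [ 45.9 -15.5 130. ]
clock 9.5 tcp [626.2 -76.8 147.9] tip local [ 58.1 -44.8  76.4] F [-0.9 -0.2 -1.5] w 40.8 j [ 0.1  0.6 -0.1 -0.2 -1.   0.2]
[625.1 -64.7 147.5]
1 / 1 [-0.119, -0.003, 0.028, 0.004, 0.01, 0.001]
```

View pics/s6.png

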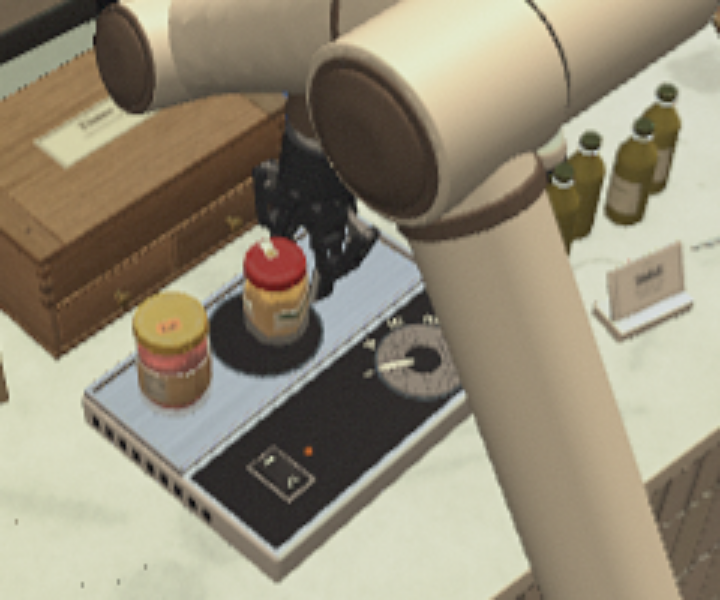

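Emit:
{"method": "apply_moves", "body": {
  "increments": [
    [[-0.02,0,0.01,0,0,0,-0.05],[-0.04,0,0.01,0,0,0,-0.05],[-0.06,0,0.01,0,0,0,-0.05],[-0.08,0,0.02,0,0,0,-0.05],[-0.1,0,0.02,0,0,0,-0.05],[-0.12,0,0.03,0,0,0,-0.05],[-0.13,0,0.03,0,0,0,-0.05],[-0.13,0,0.03,0,0,0,-0.05]]
  ]
}}

```text
clock: 10.3
position: [624.8, -63.6, 147.7]
ee_rot: [0.742, -0.662, -0.077, -0.067]
contact_force: [-0.4, -1.5, -0.4]
gripper_width: 40.6
```

Run:
```python
from lid import *
where()
lid("scene")
p,R=goal((58.5,-90,78),0.2); print(p); seq(p,R)
```

```text
clock 10.3 tcp [624.8 -63.6 147.7] tip local [ 58.2 -31.6  76.3] F [-0.4 -1.5 -0.4] w 40.6 j [ 0.1  0.6 -0.1 -0.2 -1.   0.2]
scene lid [318 211  21  19 282] [327.9 220.3] local [ 59.2   0.1 130. ]
[ 631.5 -121.3  149.5]
1 / 1 [0.564, -0.001, -0.136, 0.003, 0.009, 0.001]
```

Emit:
{"method": "apply_moves", "body": {
  "increments": [
    [[0.02,0,0,0,0,0,-0.05],[0.06,0,-0.01,0,0,0,-0.05],[0.12,0,-0.03,0,0,0,-0.05],[0.25,0,-0.06,0,0,0,-0.05],[0.4,0,-0.1,0,0,0,-0.05],[0.6,0,-0.15,0,0,0,-0.05],[0.6,0,-0.6,0,0,0,-0.5],[0.6,0,-0.95,0,0,0,-1],[0.6,0,-0.95,0,0,0,-1],[0.6,0,-0.95,0,0,0,-1]]
  ]
}}

```text
clock: 11.35
position: [633.9, -142.8, 229.8]
ee_rot: [0.742, -0.663, -0.076, -0.068]
contact_force: [-0.7, 0.1, -0.6]
gripper_width: 0.2
```

Run:
```python
from lid import *
where()
lid("scene","pics/s7.png"); lid("top","pics/t7.png")
w=arm.get_image("wrist"); cv2.imwrite("pics/w7.png",w["img"][:,:,::-1])
```

```text
clock 11.35 tcp [ 633.9 -142.8  229.8] tip local [  58.6 -111.3  158.3] F [-0.7  0.1 -0.6] w 0.2 j [-0.1  0.5  0.1 -0.2 -1.2  0.2]
scene lid [319 212  20  17 268] [328.6 220.1] local [ 58.2  -1.4 130. ]Traceback (most recent call last):
  File "<stdin>", line 3, in <module>
  File "lid.py", line 8, in lid
    i=1+np.argmax(st[1:,4]); X=back(p,ce[i],130)[0]; l=RW.inv().apply(X-[q[0],q[1],0])
        ~~~~~~~~~^^^^^^^^^^
    return _wrapfunc(a, 'argmax', axis=axis, out=out, **kwds)
    return bound(*args, **kwds)
ValueError: attempt to get argmax of an empty sequence
```

View pics/s7.png

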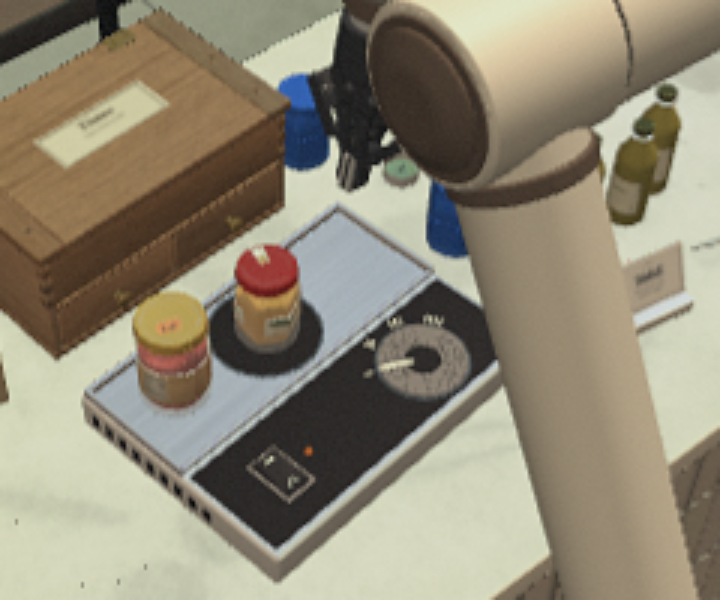

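The honey now stands on the disc, with its lid measured at local (58,-1). The scene crop shows the dial pointer still at the one-bar mark. Next is the dial: gripper shut, tool upright.

Run:
```python
from plan import *
where()
def dial(a,r=31): a=np.deg2rad(a); return (-70+r*np.cos(a),-75+r*np.sin(a))
x,y=dial(-95); p,R=goal((x,y,100),0.0); print(p); seq(p,R)
```

```text
clock 11.45 tcp [ 633.1 -142.   227.5] tip local [  57.6 -110.3  156.1] F [-0.  -0.1 -0.5] w 0.0 j [-0.1  0.5  0.1 -0.2 -1.2  0.2]
[ 501.3 -137.5  173. ]
1 / 2 [-0.038, 0.652, 0.289, 0.003, 0.205, -0.001]
2 / 2 [-0.068, 0.652, 0.282, 0.003, 0.205, -0.001]
```

Emit:
{"method": "apply_moves", "body": {
  "increments": [
    [[-0.02,0.33,0.14,0,0.1,0,-1],[-0.04,0.65,0.29,0,0.2,0,-1],[-0.04,0.65,0.29,0,0.2,0,-1]]
  ]
}}

```text
clock: 11.75
position: [559.6, -137.9, 195.6]
ee_rot: [0.745, -0.665, -0.046, -0.029]
contact_force: [0.6, -0.6, -0.4]
gripper_width: -0.1
```

Emit:
{"method": "apply_moves", "body": {
  "increments": [
    [[-0.03,0.33,0.14,0,0.1,0,-1],[-0.07,0.65,0.28,0,0.2,0,-1],[-0.07,0.65,0.28,0,0.2,0,-1],[-0.07,0.65,0.28,0,0.2,0,-1],[-0.07,0.65,0.28,0,0.2,0,-1]]
  ]
}}

```text
clock: 12.25
position: [503.9, -136.6, 174.5]
ee_rot: [0.746, -0.666, -0.001, -0.002]
contact_force: [0.8, 0.5, 0.5]
gripper_width: 0.3
```

Run:
```python
from plan import *
where()
w=arm.get_image("wrist"); cv2.imwrite("pics/w8.png",w["img"][:,:,::-1])
s=arm.get_image("scene"); cv2.imwrite("pics/s8.png",cv2.resize(s["img"][130:330,240:480],None,fx=3,fy=3)[:,:,::-1])
where()
def dial(a,r=31): a=np.deg2rad(a); return (-70+r*np.cos(a),-75+r*np.sin(a))
x,y=dial(-95); p,R=goal((x,y,64),0.0); print(p); seq(p,R)
```

```text
clock 12.25 tcp [ 503.9 -136.6  174.5] tip local [ -70.  -105.   101.5] F [0.8 0.5 0.5] w 0.3 j [ 0.   0.3 -0.4 -0.  -0.8  0.1]
clock 12.35 tcp [ 504.  -136.7  174.6] tip local [ -69.9 -105.1  101.6] F [-0.1  0.3 -0.7] w 0.0 j [ 0.   0.3 -0.4 -0.  -0.8  0.1]
[ 501.3 -137.5  137. ]
1 / 1 [0.006, 0.028, 0.376, -0.001, 0.008, 0.001]
```

View pics/w8.png

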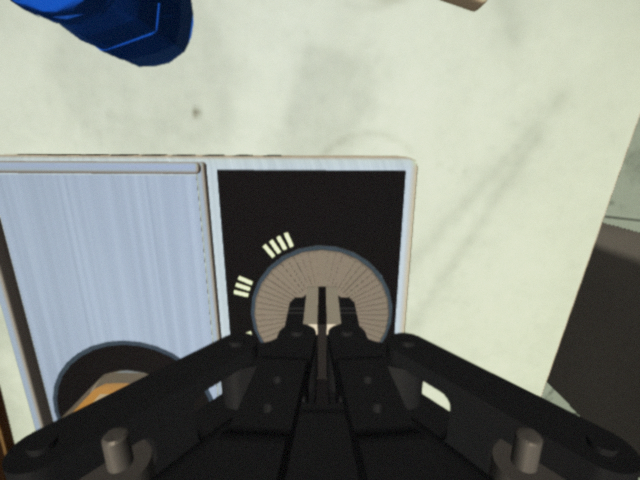

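View pics/s8.png

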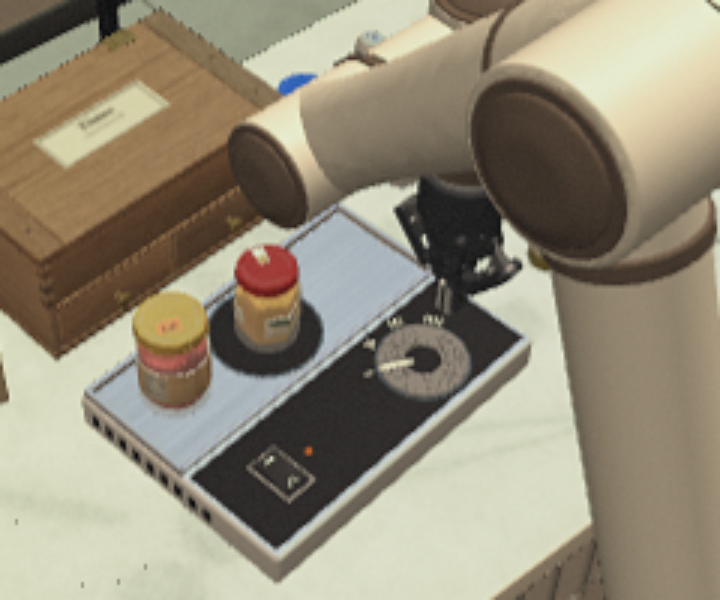

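Emit:
{"method": "apply_moves", "body": {
  "increments": [
    [[0,0.01,0.1,0,0,0,-1],[0.01,0.02,0.2,0,0.01,0,-1],[0.01,0.03,0.3,0,0.01,0,-1],[0.01,0.03,0.37,0,0.01,0,-1],[0.01,0.03,0.37,0,0.01,0,-1]]
  ]
}}

```text
clock: 12.85
position: [498.6, -137.8, 135.5]
ee_rot: [0.746, -0.666, -0.001, 0.002]
contact_force: [-0.7, -0.2, -0.4]
gripper_width: 0.3
```

Emit:
{"method": "apply_moves", "body": {
  "increments": [
    [[0,0,0.02,0,0,0,-1],[0,0,0.04,0,0,0,-1],[0,0,0.06,0,0,0,-1],[0,0,0.06,0,0,0,-1]]
  ]
}}

```text
clock: 13.25
position: [499.3, -137.8, 131.0]
ee_rot: [0.746, -0.666, -0.0, 0.001]
contact_force: [-0.3, 0.5, 0.9]
gripper_width: -0.1
```

Run:
```python
from plan import *
where()
```

```text
clock 13.25 tcp [ 499.3 -137.8  131. ] tip local [ -74.8 -106.    58. ] F [-0.3  0.5  0.9] w -0.1 j [ 0.   0.4 -0.5  0.  -0.7  0.1]
```

Emit:
{"method": "apply_moves", "body": {
  "increments": [
    [[0,0,0.01,0,0,0,-1],[0,0,0.02,0,0,0,-1],[0,0,0.03,0,0,0,-1],[0,0,0.03,0,0,0,-1]]
  ]
}}

```text
clock: 13.65
position: [499.3, -137.8, 128.0]
ee_rot: [0.746, -0.666, -0.0, 0.001]
contact_force: [0.0, -0.3, -0.3]
gripper_width: -0.3
```

Emit:
{"method": "apply_moves", "body": {
  "increments": [
    [[0,0,0.01,0,0,0,-1],[0,0,0.01,0,0,0,-1],[0,0,0.01,0,0,0,-1]]
  ]
}}

```text
clock: 13.95
position: [499.4, -137.8, 127.1]
ee_rot: [0.746, -0.666, -0.0, 0.001]
contact_force: [0.6, 0.4, -0.3]
gripper_width: 0.1
```

Emit:
{"method": "apply_moves", "body": {
  "increments": [
    [[0,0,0.01,0,0,0,-1],[0,0,0.01,0,0,0,-1],[0,0,0.01,0,0,0,-1]]
  ]
}}

```text
clock: 14.25
position: [499.5, -137.8, 126.6]
ee_rot: [0.746, -0.666, 0.0, 0.001]
contact_force: [-0.7, 0.3, 5.5]
gripper_width: -0.3
```

Emit:
{"method": "apply_moves", "body": {
  "increments": [
    [[0,0,0.007,0,0,0,-1],[0,0,0.007,0,0,0,-1],[0,0,0.007,0,0,0,-1]]
  ]
}}

```text
clock: 14.55
position: [499.7, -137.8, 126.5]
ee_rot: [0.746, -0.666, 0.0, 0.001]
contact_force: [-2.3, 2.0, 8.5]
gripper_width: -0.2
```

```bash
cat > arc.py <<'E'
from plan import *
C=W(q,[(-70,-75,0)])[0]
def arc(deg,n,dz=0.,turn=True):
    # rigid clockwise rotation about the dial's axis from the present pose; prints rows
    p0,R0,s=cur(); rows=[]
    for i in range(1,n+1):
        Q=Rn.from_euler("z",-np.deg2rad(deg*i/n)); p=C+Q.apply(p0-C); p[2]=p0[2]-dz
        r=rel(p0,R0,p,Q*R0 if turn else R0); rows.append(np.round(r,3).tolist())
    for r in rows: print(r)
    l=RW.inv().apply(p0-[q[0],q[1],0]); v=l[:2]-[-70,-75]; print("r",np.hypot(*v),"ang",np.rad2deg(np.arctan2(v[1],v[0])))
E
python3 - <<'E'
from arc import *
where(); arc(28,8)
E
```

```text
clock 14.55 tcp [ 499.7 -137.8  126.5] tip local [ -74.3 -106.1   53.5] F [-2.3  2.   8.5] w -0.2 j [ 0.   0.4 -0.5  0.  -0.7  0.1]
[-0.003, 0.019, 0.0, -0.0, -0.0, 0.122]
[-0.008, 0.037, 0.0, -0.0, -0.0, 0.244]
[-0.013, 0.056, 0.0, -0.0, -0.0, 0.367]
[-0.02, 0.074, 0.0, -0.001, -0.0, 0.489]
[-0.027, 0.091, 0.0, -0.001, -0.0, 0.611]
[-0.036, 0.108, -0.0, -0.001, -0.0, 0.733]
[-0.046, 0.125, -0.0, -0.001, -0.0, 0.855]
[-0.057, 0.141, -0.0, -0.001, -0.0, 0.977]
r 31.318701365767364 ang -97.90732703889726
```

Emit:
{"method": "apply_moves", "body": {
  "increments": [
    [[0,0.02,0.003,0,0,0.12,-1],[-0.01,0.04,0.003,0,0,0.24,-1],[-0.01,0.06,0.003,0,0,0.37,-1],[-0.02,0.07,0.003,0,0,0.49,-1],[-0.03,0.09,0.003,0,0,0.61,-1],[-0.04,0.11,0.003,0,0,0.73,-1],[-0.05,0.125,0.003,0,0,0.86,-1],[-0.06,0.14,0.003,0,0,0.98,-1],[-0.06,0.14,0.003,0,0,0.98,-1]]
  ]
}}

```text
clock: 15.45
position: [485.7, -134.0, 126.5]
ee_rot: [-0.562, 0.827, -0.001, 0.0]
contact_force: [0.1, -2.6, 8.7]
gripper_width: 0.0
```

Run:
```python
from arc import *
where()
s=arm.get_image("scene"); cv2.imwrite("pics/s9.png",cv2.resize(s["img"][200:320,300:460],None,fx=5,fy=5)[:,:,::-1])
arc(28,8)
```

```text
clock 15.45 tcp [ 485.7 -134.   126.5] tip local [ -87.7 -100.9   53.5] F [ 0.1 -2.6  8.7] w 0.0 j [ 0.1  0.4 -0.5  0.  -0.7 -0.4]
[-0.003, 0.019, -0.0, -0.0, 0.0, 0.122]
[-0.007, 0.038, -0.0, -0.0, 0.001, 0.244]
[-0.012, 0.056, -0.0, -0.0, 0.001, 0.367]
[-0.018, 0.074, -0.0, -0.001, 0.001, 0.489]
[-0.025, 0.092, -0.0, -0.001, 0.001, 0.611]
[-0.033, 0.109, -0.0, -0.001, 0.002, 0.733]
[-0.043, 0.125, -0.0, -0.001, 0.002, 0.855]
[-0.053, 0.141, -0.0, -0.001, 0.002, 0.977]
r 31.223822532677502 ang -124.5565724233713
```

View pics/s9.png

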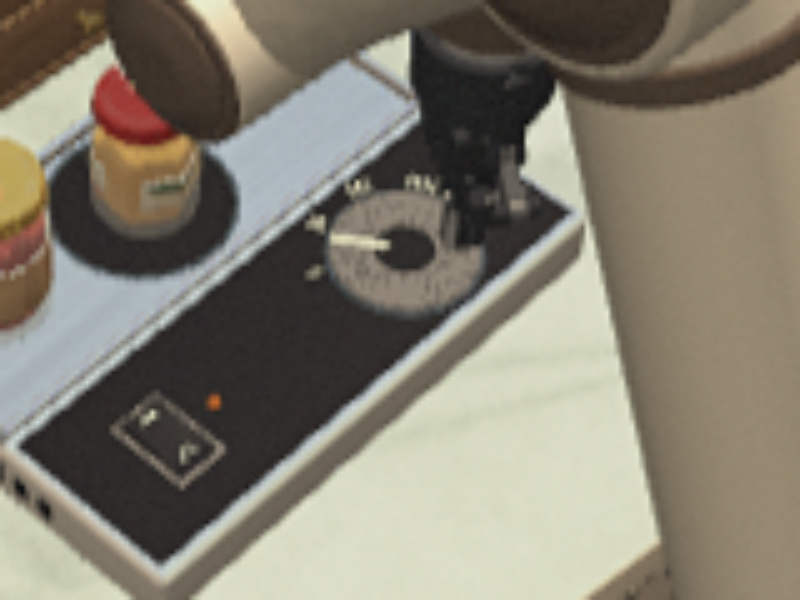

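The pointer has turned about 27°, from the one-bar mark towards the two-bar mark, and it is moving with the finger. I'll continue the sweep.

Emit:
{"method": "apply_moves", "body": {
  "increments": [
    [[0,0.02,0.002,0,0,0.12,-1],[-0.01,0.04,0.002,0,0,0.24,-1],[-0.01,0.06,0.002,0,0,0.37,-1],[-0.02,0.07,0.002,0,0,0.49,-1],[-0.025,0.09,0.002,0,0,0.61,-1],[-0.035,0.11,0.002,0,0,0.73,-1],[-0.045,0.125,0.002,0,0,0.86,-1],[-0.055,0.14,0.002,0,0,0.98,-1],[-0.055,0.14,0.002,0,0,0.98,-1]]
  ]
}}

```text
clock: 16.4
position: [474.4, -123.6, 126.5]
ee_rot: [-0.345, 0.939, -0.001, -0.0]
contact_force: [-3.3, -2.2, 10.5]
gripper_width: -0.2
```

Run:
```python
from arc import *
where()
s=arm.get_image("scene"); cv2.imwrite("pics/s10.png",cv2.resize(s["img"][200:320,300:460],None,fx=5,fy=5)[:,:,::-1])
arc(28,8)
```

```text
clock 16.4 tcp [ 474.4 -123.6  126.5] tip local [-97.8 -89.3  53.5] F [-3.3 -2.2 10.5] w -0.2 j [ 0.1  0.4 -0.5  0.  -0.7 -0.9]
[-0.003, 0.019, -0.0, -0.0, 0.0, 0.122]
[-0.007, 0.037, -0.0, -0.0, 0.0, 0.244]
[-0.012, 0.056, -0.0, -0.0, 0.001, 0.367]
[-0.018, 0.074, -0.0, -0.0, 0.001, 0.489]
[-0.026, 0.091, -0.0, -0.001, 0.001, 0.611]
[-0.034, 0.109, -0.0, -0.001, 0.001, 0.733]
[-0.044, 0.125, -0.0, -0.001, 0.002, 0.855]
[-0.054, 0.141, -0.0, -0.001, 0.002, 0.977]
r 31.229530109411897 ang -153.06232584248028
```

View pics/s10.png

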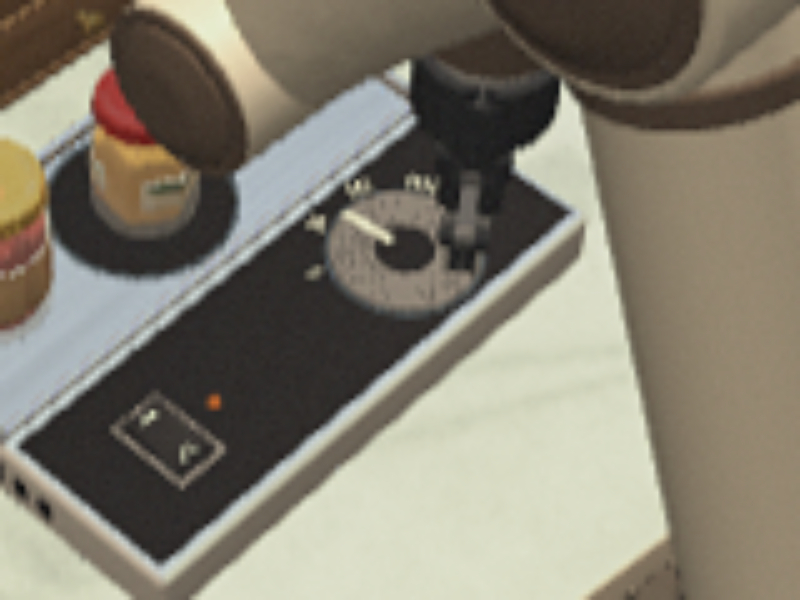

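Emit:
{"method": "apply_moves", "body": {
  "increments": [
    [[0,0.02,0.001,0,0,0.12,-1],[-0.01,0.04,0.001,0,0,0.24,-1],[-0.01,0.06,0.001,0,0,0.37,-1],[-0.02,0.07,0.001,0,0,0.49,-1],[-0.025,0.09,0.001,0,0,0.61,-1],[-0.035,0.11,0.001,0,0,0.73,-1],[-0.045,0.125,0.001,0,0,0.86,-1],[-0.045,0.125,0.001,0,0,0.86,-1]]
  ]
}}

```text
clock: 17.25
position: [469.4, -110.9, 126.4]
ee_rot: [-0.137, 0.991, -0.001, -0.0]
contact_force: [-4.1, -0.5, 13.3]
gripper_width: -0.1
```

Emit:
{"method": "apply_moves", "body": {
  "increments": [
    [[0,0,-0.01,0,0,0,-1],[0,0,-0.05,0,0,0,-1],[0,0,-0.2,0,0,0,-1],[0,0,-0.5,0,0,0,-1],[0,0,-0.5,0,0,0,-1]]
  ]
}}

```text
clock: 17.75
position: [471.2, -110.6, 177.9]
ee_rot: [-0.137, 0.991, -0.001, 0.003]
contact_force: [1.0, -0.2, 1.1]
gripper_width: 0.0
```

Run:
```python
from arc import *
where()
s=arm.get_image("scene"); cv2.imwrite("pics/s11.png",cv2.resize(s["img"][200:320,300:460],None,fx=5,fy=5)[:,:,::-1])
p,R=goal((-48,105,100),0.0,ydir=(0,1,0)); seq(p,R)
print("alt");p,R=goal((-48,105,100),0.0,ydir=(0,-1,0)); seq(p,R)
```

```text
clock 17.75 tcp [ 471.2 -110.6  177.9] tip local [-99.1 -75.9 104.9] F [ 1.  -0.2  1.1] w 0.0 j [ 0.1  0.3 -0.5  0.  -0.8 -1.4]
1 / 2 [-0.405, 0.849, 0.016, -0.001, 0.003, 0.161]
2 / 2 [-0.335, 0.879, 0.016, -0.001, 0.003, 0.161]
alt
1 / 6 [-0.135, 0.283, 0.005, -0.001, -0.001, -0.993]
2 / 6 [-0.254, 0.185, 0.006, -0.001, -0.001, -0.993]
3 / 6 [-0.311, 0.041, 0.006, -0.001, -0.001, -0.993]
4 / 6 [-0.293, -0.112, 0.006, -0.001, -0.001, -0.993]
5 / 6 [-0.204, -0.238, 0.006, -0.001, -0.001, -0.993]
6 / 6 [-0.066, -0.307, 0.006, -0.001, -0.001, -0.993]
```

View pics/s11.png

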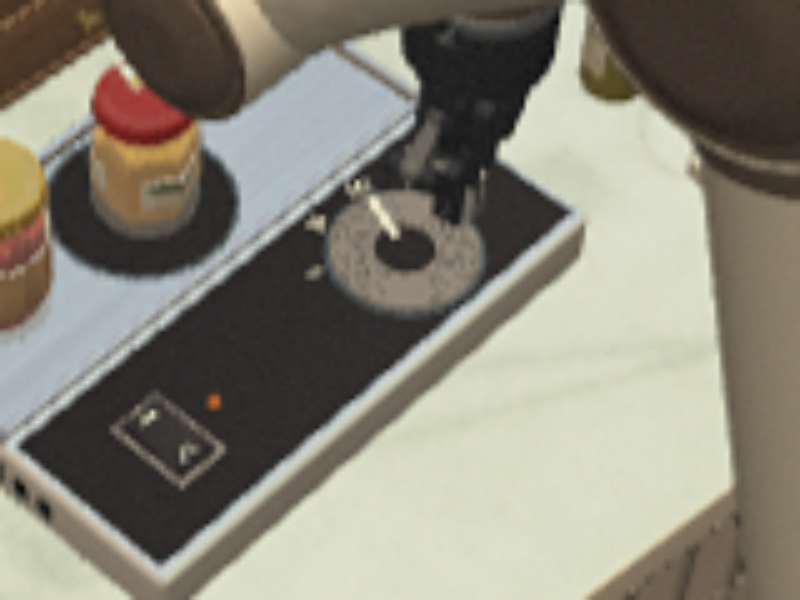

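The pointer at (385,215) now aims at the three-bar mark at (358,187). Next is the rocker.

Emit:
{"method": "apply_moves", "body": {
  "increments": [
    [[-0.2,0.42,0.01,0,0,0.08,-1],[-0.4,0.85,0.02,0,0,0.16,-1],[-0.4,0.85,0.02,0,0,0.16,-1]]
  ]
}}

```text
clock: 18.1
position: [485.5, -14.4, 172.0]
ee_rot: [-0.099, 0.995, -0.0, -0.001]
contact_force: [-0.2, -0.6, 0.4]
gripper_width: -0.1
```

Emit:
{"method": "apply_moves", "body": {
  "increments": [
    [[-0.17,0.44,0.01,0,0,0.08,-1],[-0.34,0.88,0.02,0,0,0.16,-1],[-0.34,0.88,0.02,0,0,0.16,-1],[-0.34,0.88,0.02,0,0,0.16,-1],[-0.34,0.88,0.02,0,0,0.16,-1]]
  ]
}}

```text
clock: 18.6
position: [500.3, 74.0, 169.8]
ee_rot: [-0.057, 0.998, -0.001, -0.002]
contact_force: [-0.2, 0.1, -0.3]
gripper_width: 0.0
```

Run:
```python
from lid import *
where()
w=arm.get_image("wrist"); cv2.imwrite("pics/w12.png",w["img"][:,:,::-1])
s=arm.get_image("scene"); cv2.imwrite("pics/s12.png",cv2.resize(s["img"][180:330,260:460],None,fx=4,fy=4)[:,:,::-1])
for m in arm.mark_of("rocker_on_end",w)[:2]: 
    X=back(w,m["at"],57)[0]; print(m["conf"],m["at"],RW.inv().apply(X-[q[0],q[1],0]))
p,R=goal((-50,105,63),0.0,ydir=(0,1,0)); seq(p,R)
print(proj(w,W(q,[(-51,105,57),(-44,118,50),(-44,92,50),(-88,92,50),(-88,118,50)])))
```

```text
clock 18.6 tcp [500.3  74.  169.8] tip local [-50.1 104.3  96.8] F [-0.2  0.1 -0.3] w 0.0 j [ 0.5  0.3 -0.5 -0.  -0.8 -1.9]
0.6 [323.3, 272.7] [-52.5 104.8  57. ]
1 / 1 [0.004, 0.01, 0.344, -0.002, -0.004, -0.001]
[[323.6 275.2]
 [345.2 282.1]
 [301.8 282.1]
 [300.6 209.3]
 [346.7 209.3]]
```

View pics/w12.png

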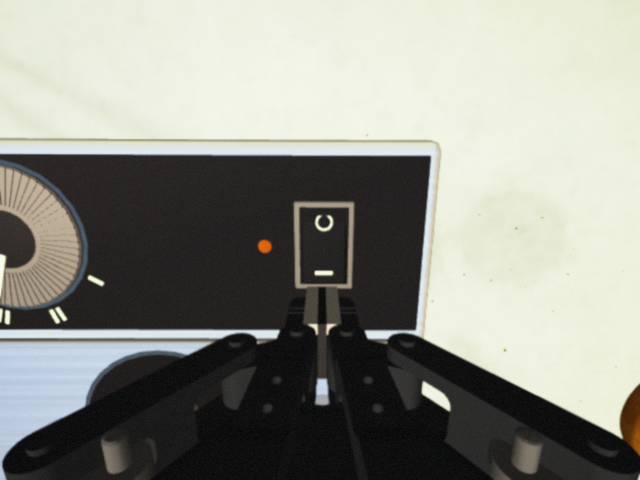

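View pics/s12.png

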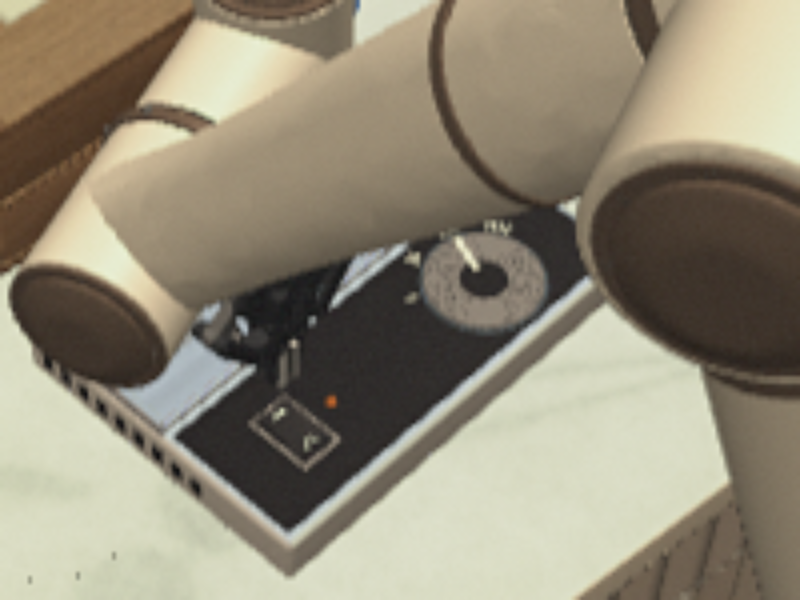

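Emit:
{"method": "apply_moves", "body": {
  "increments": [
    [[0,0.01,0.15,0,0,0,-1],[0,0.01,0.3,0,0,0,-1],[0.01,0.01,0.36,0,0,0,-1],[0.01,0.01,0.36,0,0,0,-1],[0.01,0.01,0.36,0,0,0,-1]]
  ]
}}

```text
clock: 19.25
position: [500.2, 75.5, 135.1]
ee_rot: [-0.057, 0.998, -0.0, -0.0]
contact_force: [-0.5, 0.7, -0.3]
gripper_width: -0.1
```

Emit:
{"method": "apply_moves", "body": {
  "increments": [
    [[0,0,0.01,0,0,0,-1],[0,0,0.02,0,0,0,-1],[0,0,0.03,0,0,0,-1],[0,0,0.04,0,0,0,-1],[0,0,0.04,0,0,0,-1]]
  ]
}}

```text
clock: 19.75
position: [500.0, 75.8, 130.8]
ee_rot: [-0.057, 0.998, -0.0, -0.001]
contact_force: [-0.6, -0.1, 1.6]
gripper_width: 0.1
```

Emit:
{"method": "apply_moves", "body": {
  "increments": [
    [[0,0,0.01,0,0,0,-1],[0,0,0.02,0,0,0,-1],[0,0,0.02,0,0,0,-1]]
  ]
}}

```text
clock: 20.05
position: [500.4, 75.9, 128.7]
ee_rot: [-0.057, 0.998, -0.0, -0.0]
contact_force: [1.5, 0.7, 1.4]
gripper_width: -0.1
```

Emit:
{"method": "apply_moves", "body": {
  "increments": [
    [[0,0,0.01,0,0,0,-1],[0,0,0.02,0,0,0,-1],[0,0,0.02,0,0,0,-1]]
  ]
}}

```text
clock: 20.35
position: [500.0, 75.9, 126.6]
ee_rot: [-0.057, 0.998, -0.0, -0.001]
contact_force: [1.0, 0.5, 1.3]
gripper_width: 0.1
```

Emit:
{"method": "apply_moves", "body": {
  "increments": [
    [[0,0,0.01,0,0,0,-1],[0,0,0.015,0,0,0,-1],[0,0,0.015,0,0,0,-1]]
  ]
}}

```text
clock: 20.65
position: [500.1, 75.9, 126.2]
ee_rot: [-0.057, 0.998, -0.0, -0.0]
contact_force: [-2.3, 0.2, 9.6]
gripper_width: -0.1
```

Emit:
{"method": "apply_moves", "body": {
  "increments": [
    [[0,0,-0.02,0,0,0,-1],[0,0,-0.1,0,0,0,-1],[0,0,-0.5,0,0,0,-1],[0.5,0,-0.95,0,0,0,-1],[1,0,-0.95,0,0,0,-1],[1,0,-0.95,0,0,0,-1],[1,0,-0.95,0,0,0,-1]]
  ]
}}

```text
clock: 21.35
position: [398.6, 63.7, 220.8]
ee_rot: [-0.057, 0.998, -0.0, -0.001]
contact_force: [0.5, -0.3, 0.4]
gripper_width: -0.0
```

Run:
```python
from lid import *
where()
w=arm.get_image("wrist"); cv2.imwrite("pics/w13.png",w["img"][:,:,::-1])
s=arm.get_image("scene"); cv2.imwrite("pics/s13.png",cv2.resize(s["img"][180:330,260:460],None,fx=4,fy=4)[:,:,::-1])
t=arm.get_image("top"); cv2.imwrite("pics/t13.png",cv2.resize(t["img"][180:340,240:440],None,fx=4,fy=3.75)[:,:,::-1])
```

```text
clock 21.35 tcp [398.6  63.7 220.8] tip local [-152.2  105.6  147.8] F [ 0.5 -0.3  0.4] w -0.0 j [ 0.6  0.1 -0.6 -0.  -0.9 -2. ]
```

View pics/w13.png

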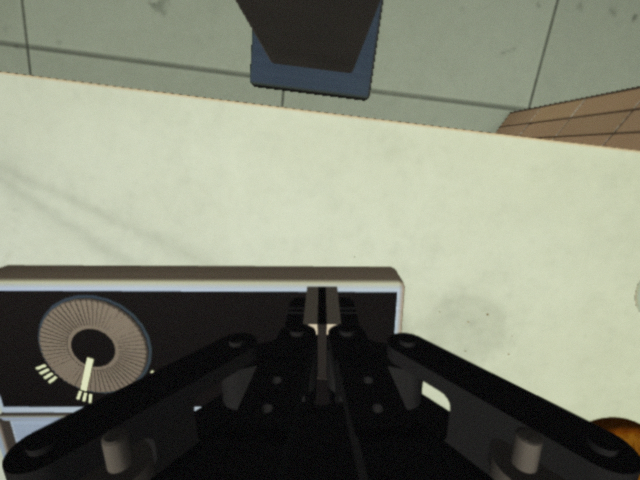

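View pics/t13.png

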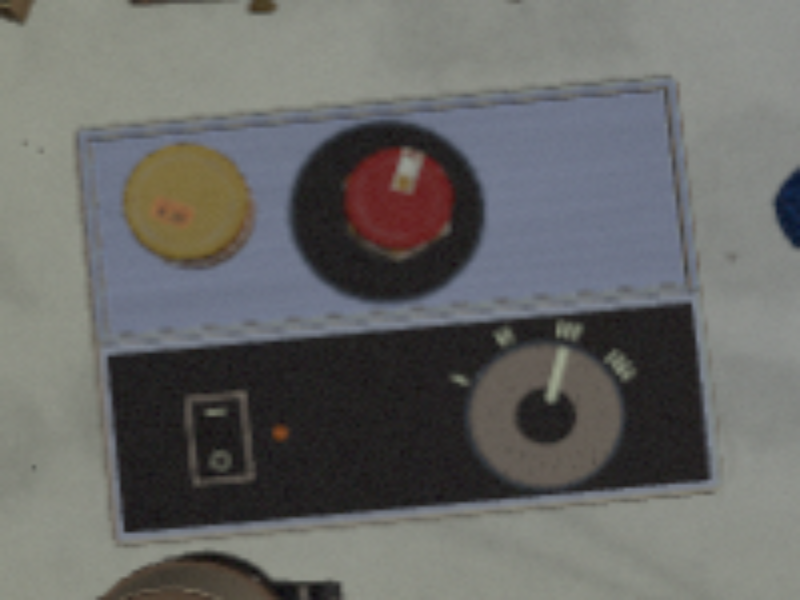

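View pics/s13.png

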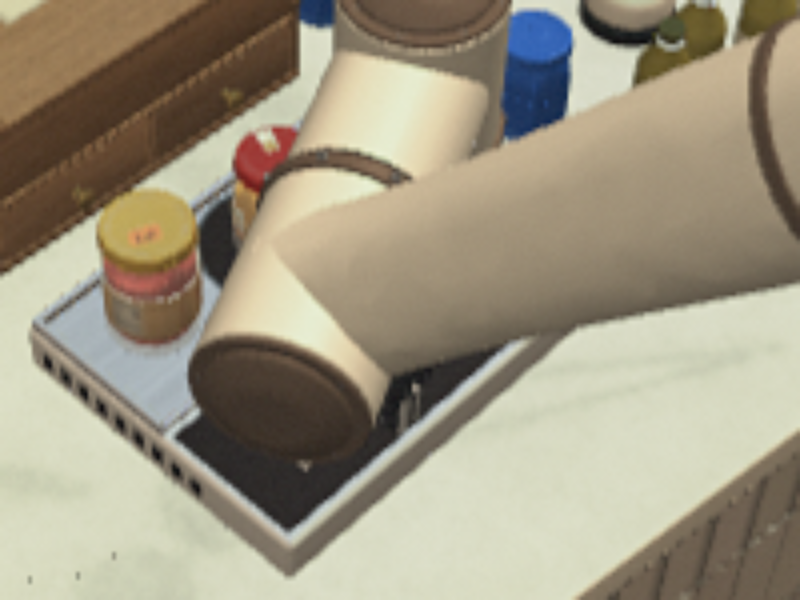

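The top view shows the jar inside the disc, the pointer at three bars and both rocker marks. The arm hides the rocker in the scene view, so I'll move it aside to check the rocker's tilt.

Emit:
{"method": "apply_moves", "body": {
  "increments": [
    [[0,-0.45,0,0,0,0,-1],[0,-0.95,-0.2,0,0,0,-1],[0,-1,-0.3,0,0,0,-1],[0,-1,-0.3,0,0,0,-1]]
  ]
}}

```text
clock: 21.9
position: [413.9, -36.0, 250.9]
ee_rot: [-0.055, 0.998, -0.0, 0.0]
contact_force: [-0.3, -0.5, 0.1]
gripper_width: 0.1
```

Emit:
{"method": "apply_moves", "body": {
  "increments": [
    [[0,-0.45,0,0,0,0,-1],[0,-0.95,0,0,0,0,-1],[0,-1,0,0,0,0,-1],[0,-1,0,0,0,0,-1],[0,-1,0,0,0,0,-1]]
  ]
}}

```text
clock: 22.4
position: [423.6, -133.4, 249.5]
ee_rot: [-0.057, 0.998, -0.0, -0.002]
contact_force: [0.2, -0.8, -0.3]
gripper_width: 0.3
```

Run:
```python
from lid import *
where()
lid("scene"); lid("top")
s=arm.get_image("scene"); t=arm.get_image("top")
b=np.hstack([cv2.resize(cv2.imread("pics/scene0.png")[265:310,310:360],(390,351),interpolation=cv2.INTER_CUBIC),cv2.resize(s["img"][265:310,310:360][:,:,::-1],(390,351),interpolation=cv2.INTER_CUBIC)])
cv2.imwrite("pics/rk.png",b)
a=cv2.resize(s["img"][170:320,260:440],None,fx=4,fy=4)[:,:,::-1]; cv2.imwrite("pics/s14.png",a)
def P(phi,x): # rocker surface point approx: top offset h above pivot
    return None
for nm,zb,zo in(("off",57,52.5),("on",52.5,57)):
    print(nm,"scene bar/O",proj(s,W(q,[(-51,105,zb),(-81,105,zo)])).ravel(),"top",proj(t,W(q,[(-51,105,zb),(-81,105,zo)])).ravel())
def white(im,r0,r1,c0,c1):
    g=cv2.cvtColor(im,cv2.COLOR_RGB2GRAY)[r0:r1,c0:c1].astype(float); return g
for n,o,c in (("scene0.png",s,(278,294,320,346)),("top0.png",t,(284,308,289,301))):
    for tag,im in (("before",cv2.imread("pics/"+n)[:,:,::-1].copy()),("now",o["img"])):
        g=white(im,*c); m=(g>75).astype(np.uint8); k,l,st,ce=cv2.connectedComponentsWithStats(m)
        print(n,tag,[(np.round(ce[i]+[c[2],c[0]],1).tolist(),int(st[i,4])) for i in range(1,k)])
```

```text
clock 22.4 tcp [ 423.6 -133.4  249.5] tip local [-149.6  -93.1  176.5] F [ 0.2 -0.8 -0.3] w 0.3 j [ 0.1  0.1 -0.5  0.  -0.9 -1.5]
scene lid [319 212  20  17 269] [328.6 220.2] local [ 58.2  -1.3 130. ]
top lid [326 219  27  27 532] [339.  232.8] local [ 59.5  -3.8 130. ]
off scene bar/O [330.  282.6 338.4 290.3] top [293.8 290.3 295.2 303.9]
on scene bar/O [330.  283.6 338.4 289.3] top [293.9 290.3 295.1 303.9]
scene0.png before [([328.7, 282.1], 18), ([342.5, 280.0], 6), ([339.4, 286.9], 31), ([326.4, 288.5], 24), ([337.2, 289.8], 12)]
scene0.png now [([332.3, 286.1], 69), ([342.5, 280.0], 6), ([329.1, 283.6], 7), ([336.7, 289.2], 11)]
top0.png before [([299.5, 285.3], 6), ([290.0, 286.0], 3), ([293.2, 290.3], 6), ([296.4, 303.2], 5), ([293.0, 304.0], 1), ([297.0, 307.0], 7)]
top0.png now [([299.2, 285.2], 4), ([290.5, 286.0], 4), ([293.5, 289.5], 8), ([294.6, 302.0], 11), ([297.5, 307.0], 6)]
```

View pics/rk.png

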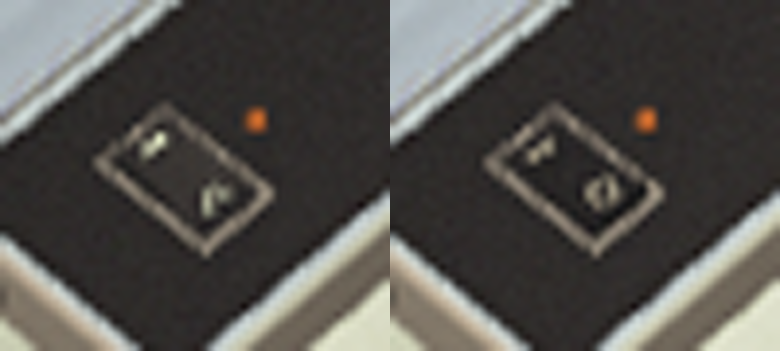

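View pics/s14.png

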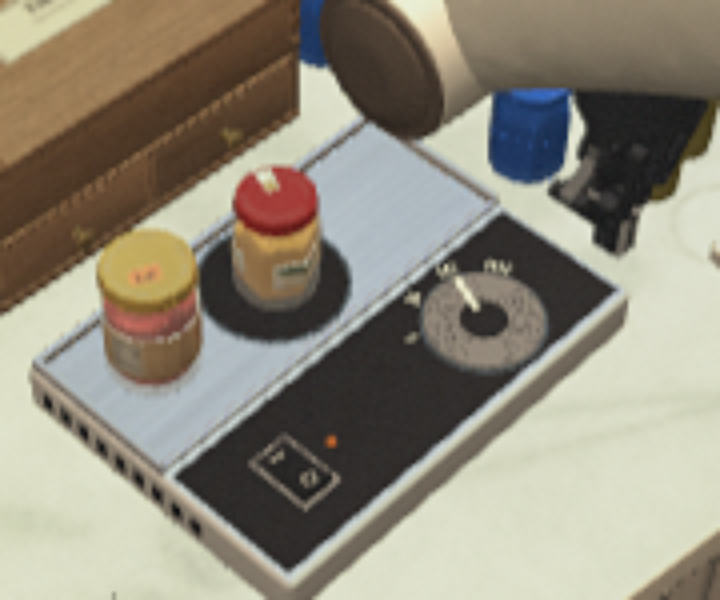

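```bash
python3 -c "
from bench import arm
print(arm.read_state()['contact_force']); print(arm.job_done())"
```

```text
[-0.51055596 -1.1299113   0.41463393]
the job is handed in; nothing more can be done
None
```

The honey is on the disc, the dial is at heat three, the rocker is on, and I handed the job in at about 22.5 s of the 72 s allowed.

- **Honey:** I chose the red-lidded amber jar because it measured about 84 mm tall, against about 103 mm for the other jar. I slid it about 108 mm with the outside of the half-open fingers. The measured tool force was under 3 N whenever I read it. At the end its centre measured 1 to 4 mm from the disc's centre. The two cameras disagree by about 2.5 mm, well inside the 22 mm limit, and the jar stands upright.
- **Dial:** I turned it with the shut fingertips pressed on its face at 8 to 13 N, through about 80°. After letting go, the pointer sits on the three-bar mark in the top and scene pictures.
- **Rocker:** I pressed its back end down until it stopped. In a before/after crop the bar sits lower and the "O" end has come up and shows in full, so I judged it on. That is about a 1-pixel shift, and I had no reading of the joint angle.
- **Rest of the scene:** I saw no sign that the jam jar or anything else had moved, though I did not measure each item again. The gripper was clear of everything at hand-in.

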